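# Turn the block over and nip it in the quick-slide vise

### The arm

A 6-joint arm with a two-finger parallel gripper is mounted at the origin on the work surface. World frame = base frame: x ahead of the robot, y to its left, z up, the work surface at z = 0. Lengths are in m, angles in rad, forces in N, time in s.
With the tool pointing down it reaches from about 0.4 to 0.825 m from the base axis. Payload 7 kg.
Tool frame: the origin (TCP) lies at the centre of the arm's flange, where the gripper is bolted on; the fingertips stand 178 mm ahead of it and the grasp point (between the pads) lies 159 mm ahead of it; z points along the fingers, y is the direction in which the jaws open and shut (so a half turn about z gives the same grasp; the last joint's range is limited). The gripper opens to 88 mm and grips with 3 to 60 N. Pads are 19 mm wide; open, the fingers measure 130 mm over their backs; the gripper's body (78 mm by 193 mm) begins 47 mm behind the grasp point.
Start: joints at [-0.841, 0.359, 0.012, 0, -1.224, -0.288], TCP at [0.289, -0.61, 0.405] pointing down, gripper open.
Joint ranges: [-3.07, 3.07], [-1.43, 2.12], [-1.02, 1.25], [-3.03, 1.67], [-3.05, -0], [-3.03, 3.03]. Speed limits (rad/s): [2.39, 2.39, 3.01, 3.14, 3.14, 3.14].

### API

Orientations are given as [roll, pitch, yaw] about the fixed x, y, z axes, in that order (R = Rz(yaw) Ry(pitch) Rx(roll)).
In Python, from station import arm gives the robot as it stands.
- The arm moves only by the shell command python3 -m handwheel 'ROWS' [OPENING] [FORCE]. ROWS is JSON, a list of rows, each a list of 4 numbers: the shift along the world's x, y, z in cm, then the turn about the world's z in rad. In form: [[dx, dy, dz, yaw], ...]. A call has 1 to 20 rows; each row shifts and turns the commanded pose from where the row before left it; what a row does not reach is not made up. A row lasts 1/10 s, in which the tool goes at most 50 mm and 8.59 degrees, less where a joint would pass 70% of its speed; a pose out of reach is approached as far as the arm can. A call is refused whole if a number of a shift passes 5 or a number of a turn 0.15, either way. A call with a gripper value outside its range is refused whole. OPENING is the closure, from 0 (fully open) to 1 (shut), set as the call begins (- or left out, the last holds). The fingers move at their own pace and stop on an object; FORCE is the grip in N (left out, the last holds). Time passes only in rows, so rows that do not move let the fingers close. It gives the time, the measured TCP pose, the force and the opening at its end, in the units of the state.
- arm.get_state(): the state, without advancing time (a new reading comes with each control period).
- arm.grab_frame(name): name is "scene" or "side" or "wrist"; returns a dict with "image" (400x640x3 uint8, red, green, blue), "depth" (400x640 float32, m along the optical axis (not along the pixel's ray), 0 where there is no reading), "vfov" (degrees; the focal length in pixels is half the picture's height over the tangent of half this angle, whatever the lens; pixels are square), "cx", "cy" (the principal point, pixels), "rvec" (rotation vector, rad) and "tvec" (3), from world to camera coordinates, as OpenCV has them. Camera axes: x right, y down, z forward; pixel columns grow to the right and rows downward; lengths in m; the calibration is good to about 2 mm. A picture is of the moment at which its call begins.
- arm.job_done(): hands the job in, once; it reports no verdict.
The state is a dict: "t": time; "q": joint angles; "qd": joint speeds; "joint_efforts": joint torques, N m; "eef_pos": TCP position; "ee_rot": TCP orientation; "force": force on the tool from outside, world axes, zero at the start; "moment": the same for the moment, N m; "width": finger opening in m.
Only numpy, scipy, OpenCV 4.12 (cv2) and the standard library are available. Lean on these libraries where they do the work, as an engineer would, in place of code of your own. Each camera call takes 0.05 s, during which the arm holds its last target.

### The job

Set the bearing block up for milling its second side: slide the vise's jaw back to make room, turn the block over and lay it in the outline drawn on the vise bed, milled pocket down and forked end towards the fixed jaw. Then slide the jaw up until it meets the block and press it home with a firm push of some 15 N (do not ram it), so that the block stays nipped flush between both jaws, and let go. Do not let the block topple or tumble on the way, and leave the other things on the table where they are.

Things in the scene. Friction and masses are not known exactly. Their poses are not given: they have to be found in the camera images.
- vise: Bolted-down low steel quick-slide vise. Origin: centre of its underside. Its y axis is the clamping direction, towards the fixed jaw. Bed 72 mm wide (x), 250 mm long (y, -125 to +125), flat top 25 mm above the table. Four lugs 16 mm high reach out to x = +-56 mm at y = +-85 mm. A black outline of the block, fork slot towards the fixed jaw, is engraved on the bed.
- fixed_jaw: Fixed jaw of the vise: steel block 72 mm wide (x), 30 mm long (y), 22 mm high on the bed (its top 47 mm above the table). Origin: on the bed, at the middle of the lower edge of its clamping face; axes as the vise. The face lies at y = +95 mm of the vise.
- bed_mark (a point): Centre of the engraved outline, on the bed's top (vise frame 0, 45, 25 mm). Axes as the vise. The outline touches the fixed jaw.
- jaw (a joint): Travel of the sliding jaw along the bed, m: 0 fully open (135 mm between the jaw faces), grows towards the fixed jaw, stop at 0.12; face gap = 0.135 - value. It drags with about 4 N of friction, stays where it is left, and starts too far closed for the block.
- jaw_grip (a point): Top centre of the black upright grip bar on the sliding jaw, 81 mm above the table. The bar is 46 mm wide across the track (vise x), 16 mm thick along it (vise y) and 34 mm high, from 47 to 81 mm above the table. Axes as the vise. It stands 42 mm behind the jaw's clamping face.
- jaw_face (a point): Middle of the lower edge of the sliding jaw's clamping face, on the bed. Axes as the vise; the face looks along +y to the fixed jaw. The jaw behind it is 72 mm wide, 76 mm long, 22 mm high.
- mat: Black rubber mat fixed on the table, 170 (x) x 200 (y) x 3 mm, origin at the centre of its underside. The block starts on it; there is room on it to stand the block on end.
- block: Loose aluminium bearing block, 100 (x) x 50 (y) x 30 mm (z), 0.25 to 0.5 kg. Origin: centre of its plain face, which is underneath at the start; z points out of the milled face, which has a round pocket 34 mm across, 12 mm deep, dark floor. +x end forked: open slot 18 mm wide, 22 mm deep; -x end flat. Starts on the mat, pocket up, +x end roughly to the robot's right (-y).
- block_mid (a point): Centre of the block's bulk (15 mm from both large faces). Axes as the block.
- fork_end (a point): Centre of the block's forked end face, 50 mm from block_mid along block +x. Axes as the block.
- caliper: Bystander: digital caliper lying flat, 190 mm long, 12 mm high. Origin at the middle of its underside.
- scraper: Bystander: scraper with red handle lying flat, 145 mm long, 14 mm wide, 12 mm high, between vise and mat.
- flange: Bystander: aluminium flange, 72 mm across, 20 mm high; origin under its centre.
- oil: Bystander: blue bottle, 52 mm across, 130 mm high; origin under its centre.
- stepblock: Bystander: dark steel step block, 70 x 30 x 48 mm; origin under its centre.
- brush: Bystander: chip brush lying flat.
There are look-alikes about, which are no part of the job. Leave any blue look-alike of the block alone.

How it is judged:
By the outcome, as a careful person would: the job done as asked, in the order asked, and still so for the second after the job is handed in, with the robot touching nothing.
It also fails if it takes over 72 s, if anything falls off the work surface, if the arm or the gripper's body presses on something with over 40 N, if the wrist force passes 120 N, or if a joint passes its speed limit or range.

## Working session

There is one attempt and no reset: what is moved stays moved. The work goes in short steps, Python scripts to look and compute and a shell command to move; the robot and the scene stay as the last step left them, time stands still between calls to the robot, and variables do not carry over. Pictures are saved under pics/ and viewed, and the job is handed in when it is done.

```bash
mkdir -p pics; ls; cat > h.py <<'E'
import numpy as np,cv2
from station import arm
def grab(n):
    f=arm.grab_frame(n);h=f["image"].shape[0]
    fl=h/2/np.tan(np.radians(f["vfov"])/2)
    f["K"]=np.array([[fl,0,f["cx"]],[0,fl,f["cy"]],[0,0,1]]);f["R"]=cv2.Rodrigues(np.array(f["rvec"],float))[0];f["t"]=np.array(f["tvec"],float).ravel()
    return f
def ray(f,uv,z):
    d=f["R"].T@np.linalg.inv(f["K"])@np.array([uv[0],uv[1],1.]);o=-f["R"].T@f["t"]
    return o+d*(z-o[2])/d[2]
def proj(f,p):
    c=f["K"]@(f["R"]@np.array(p,float)+f["t"]);return c[:2]/c[2]
def save(f,name,crop=None,s=1):
    im=f["image"]
    if crop: im=im[crop[1]:crop[3],crop[0]:crop[2]]
    im=cv2.resize(im,None,fx=s,fy=s,interpolation=cv2.INTER_CUBIC)
    cv2.imwrite("pics/"+name,im[:,:,::-1])
def store(f,name): np.save("pics/"+name+".npy",f,allow_pickle=True)
def load(name): return np.load("pics/"+name+".npy",allow_pickle=True).item()
def world(f):
    h,w=f["depth"].shape;v,u=np.mgrid[:h,:w];d=f["depth"].astype(float)
    P=np.stack([(u-f["K"][0,2])*d/f["K"][0,0],(v-f["K"][1,2])*d/f["K"][1,1],d],-1)
    return (P-f["t"])@f["R"]
E
python3 - <<'E'
from h import *
for n in("scene","side","wrist"):
    f=grab(n);store(f,n+"0");save(f,n+"0.png");print(n,-f["R"].T@f["t"],f["vfov"])
s=arm.get_state();print(s)
E
```

```text
pics
scene [1.39578204 0.31514448 1.54780582] 42.81351668389378
side [0.39013567 0.94296381 1.07436435] 47.06268200486342
wrist [ 0.22654662 -0.63864467  0.3832742 ] 67.46597199339023
{'t': 0.15, 'q': array([-8.40902699e-01,  3.59216644e-01,  1.12579680e-02, -2.30272399e-04,
       -1.22410862e+00, -2.88083756e-01]), 'qd': array([-0.00036023, -0.00191513,  0.00331699,  0.00064666, -0.00013957,
       -0.00025673]), 'joint_efforts': array([ 4.07858743e-04, -5.83277714e+01,  2.93291420e+01,  7.00120032e+00,
        8.74558435e-03, -1.11286101e-04]), 'eef_pos': array([ 0.2885307 , -0.61006108,  0.40394091]), 'ee_rot': array([ 3.14031255e+00, -1.53553862e-04, -2.69986106e+00]), 'force': array([ 0.43865118, -0.13190387, -0.18793188]), 'moment': array([0.00807468, 0.01586695, 0.03129727]), 'width': 0.08765927938922889}
```

View pics/scene0.png

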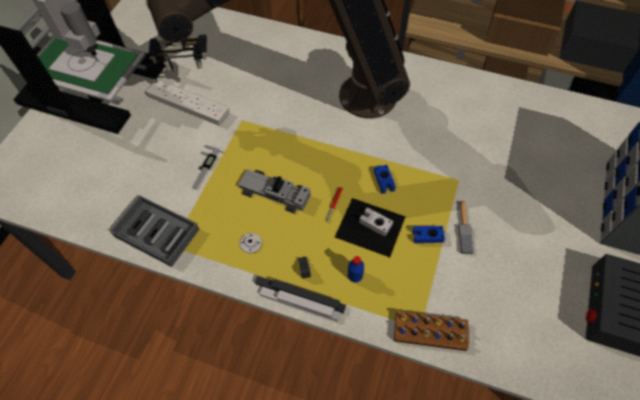

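View pics/side0.png

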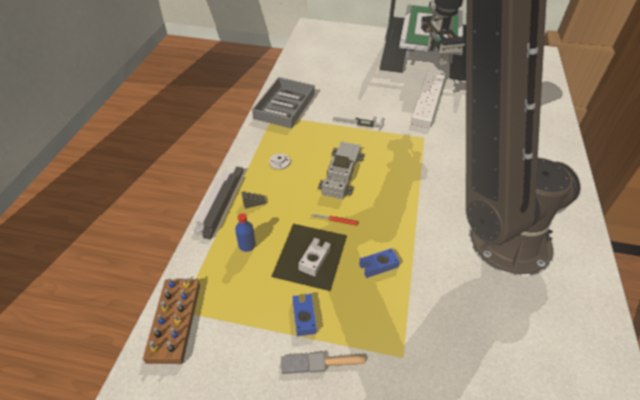

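View pics/wrist0.png

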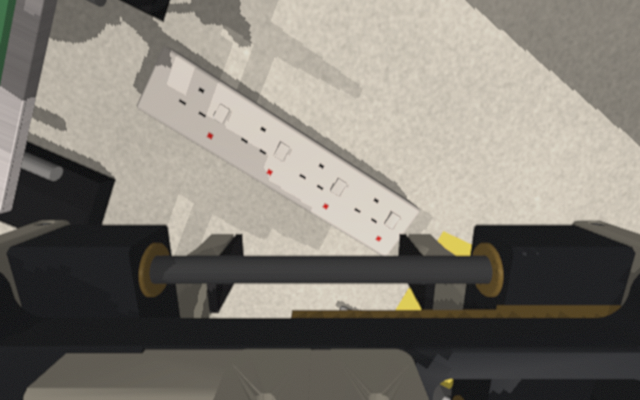

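```bash
python3 - <<'E'
from h import *
f=load("scene0");save(f,"sc_a.png",(220,150,420,270),4)
f=load("side0");save(f,"si_a.png",(260,120,420,300),4.4 if 0 else 3.3)
E
```

```text
(no output)
```

View pics/sc_a.png

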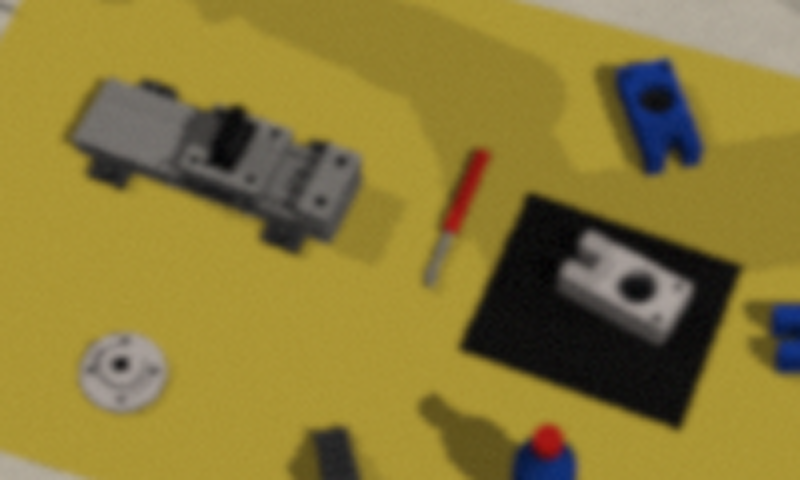

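View pics/si_a.png

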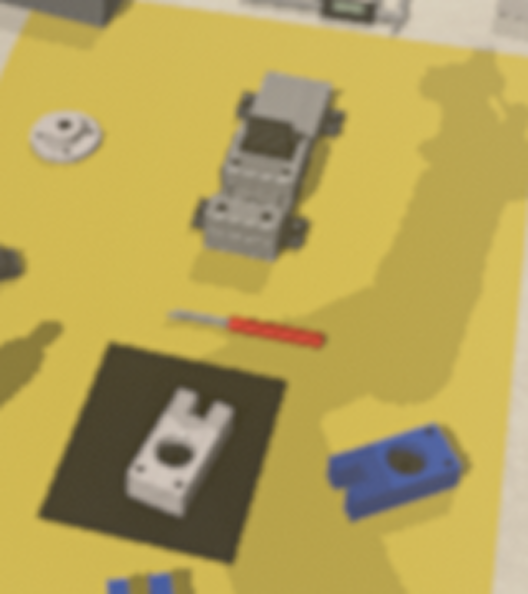

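```bash
cat > m.py <<'E'
from h import *
import sys
def rect(P):
    (c,(a,b),an)=cv2.minAreaRect(P[:,:2].astype(np.float32)*1000)
    bx=cv2.boxPoints((c,(a,b),an))
    e=bx[1]-bx[0];g=bx[2]-bx[1]
    L=e if np.linalg.norm(e)>np.linalg.norm(g) else g
    ang=np.degrees(np.arctan2(L[1],L[0]))%180
    return np.round(c,1),np.round(sorted([a,b]),1),round(ang,2)
if __name__=="__main__":
  for n in("scene0","side0"):
    f=load(n);W=world(f)
    X,Y,Z=W[...,0],W[...,1],W[...,2];hsv=cv2.cvtColor(f["image"],cv2.COLOR_RGB2HSV)
    ok=f["depth"]>0
    c=np.array([380,222] if n=="scene0" else [315,257]);p=ray(f,c,.033);print(n,"blk",p)
    near=(abs(X-p[0])<.1)&(abs(Y-p[1])<.1)&ok
    m=near&(Z>.025)&(Z<.042)&(hsv[...,1]<90)&(hsv[...,2]>90)
    print("block n",m.sum(),np.median(Z[m]),rect(W[m]))
    c=np.array([275,188] if n=="scene0" else [342,168]);p=ray(f,c,.047);print("vise",p)
    near=(abs(X-p[0])<.12)&(abs(Y-p[1])<.2)&ok&(hsv[...,1]<90)
    for lo,hi in((.018,.032),(.04,.055),(.07,.09),(.018,.06)):
        m=near&(Z>lo)&(Z<hi);print(lo,m.sum(),np.median(Z[m]),rect(W[m]))
E
python3 m.py
```

```text
scene0 blk [0.56081327 0.21038894 0.033     ]
block n 296 0.03181360121289121 (array([556.5, 194.8]), array([53.5, 99.5]), np.float32(74.74))
vise [ 0.55872513 -0.17144647  0.047     ]
0.018 675 0.023826403663042638 (array([ 555. , -185.8]), array([ 91.2, 251.2]), np.float32(87.15))
0.04 450 0.046060485196096165 (array([ 553.2, -131.2]), array([ 76.7, 143.5]), np.float32(87.79))
0.07 50 0.0785835173434638 (array([ 552.6, -168. ]), array([16.9, 38.6]), np.float32(177.39))
0.018 1240 0.02920097470402143 (array([ 555.1, -185.1]), array([ 91.3, 252.5]), np.float32(87.05))
side0 blk [0.54896822 0.20771114 0.033     ]
block n 458 0.033017943448548484 (array([554.5, 196.6]), array([ 52.2, 104.5]), np.float32(75.7))
vise [ 0.53789957 -0.14942461  0.047     ]
0.018 503 0.025399612703644336 (array([ 544.5, -179.7]), array([ 94.7, 255.8]), np.float32(83.2))
0.04 467 0.047357427502006284 (array([ 546.6, -126.8]), array([ 75.3, 147.3]), np.float32(86.04))
0.07 74 0.07880069823452171 (array([ 545.6, -163.3]), array([23. , 45.5]), np.float32(174.47))
0.018 1084 0.035784663185515826 (array([ 544.5, -179.7]), array([ 94.7, 255.8]), np.float32(83.2))
```

```bash
python3 -m handwheel '[[2,3.5,0,-0.04],[2,3.5,0,-0.04],[2,3.5,0,-0.04],[2,3.5,0,-0.04],[2,3.5,0,-0.04],[2,3.5,0,-0.04],[2,3.5,0,-0.04],[2,3.5,0,-0.04],[2,3.5,0,-0.04],[2,3.5,0,-0.04],[2,3.5,0,-0.04],[2,3,0,-0.04],[1.5,2,0,0],[0,0,0,0]]' 0; python3 - <<'E'
from h import *
s=arm.get_state();print(s['t'],s['q'],s['eef_pos'],s['ee_rot'])
f=grab("wrist");store(f,"w1");save(f,"w1.png");print(-f["R"].T@f["t"],f["R"])
E
```

```text
t: 1.55
eef_pos: [0.5451, -0.1728, 0.4042]
ee_rot: [3.141, -0.0, 3.106]
force: [0.8, -0.6, 0.0]
width: 0.0875
1.55 [ 3.49304676e-02  1.90400902e-01 -2.20840665e-01 -2.16463679e-04
 -1.15975817e+00 -1.64100394e+00] [ 0.54511281 -0.17282857  0.40422607] [ 3.14140900e+00 -2.16833236e-04  3.10622902e+00]
[ 0.47668639 -0.1701269   0.38369408] [[ 3.51516399e-02  9.99381812e-01  5.97522276e-04]
 [ 9.67244423e-01 -3.41716507e-02  2.51536328e-01]
 [ 2.51401249e-01 -8.26396432e-03 -9.67847673e-01]]
```

View pics/w1.png

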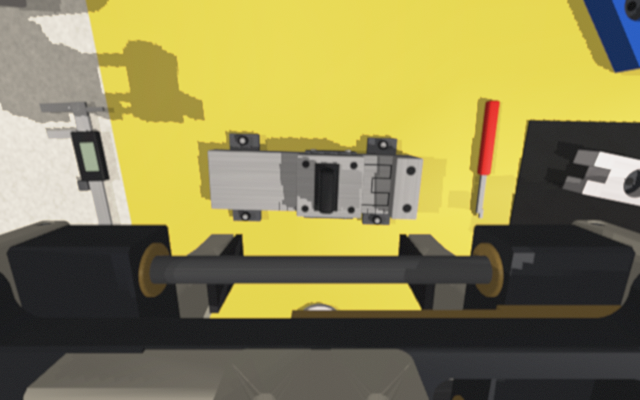

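```bash
python3 - <<'E'
from h import *
from m import rect
f=load("w1");W=world(f);X,Y,Z=W[...,0],W[...,1],W[...,2]
hsv=cv2.cvtColor(f["image"],cv2.COLOR_RGB2HSV)
r=np.zeros(Z.shape,bool);r[125:228,195:440]=1
for lo,hi in((.02,.03),(.042,.052),(.076,.086),(.02,.06)):
    m=r&(Z>lo)&(Z<hi)&(hsv[...,1]<90);print(lo,m.sum(),np.median(Z[m]),rect(W[m]))
m=r&(Z>.042)&(Z<.052)&(hsv[...,1]<90)
n,l=cv2.connectedComponents(m.astype(np.uint8))
for i in range(1,n):
    if (l==i).sum()>80: print(i,(l==i).sum(),rect(W[l==i]))
save(f,"w1c.png",(195,120,440,235),3.2)
E
```

```text
0.02 6770 0.024427632145965862 (array([ 541.5, -184.6]), array([ 76.3, 246. ]), np.float32(86.15))
0.042 4960 0.046557577161162086 (array([ 546.8, -128.9]), array([ 72.4, 141.1]), np.float32(86.8))
0.076 629 0.07997474593184968 (array([ 544.8, -166.1]), array([15.7, 45.3]), np.float32(177.91))
0.02 12198 0.025440863787497187 (array([ 542.6, -182.9]), array([ 80. , 249.6]), np.float32(86.27))
1 3351 (array([ 545. , -161.8]), array([72.4, 75.6]), np.float32(86.55))
2 1609 (array([550.4, -73.6]), array([30.4, 71.4]), np.float32(176.54))
```

View pics/w1c.png

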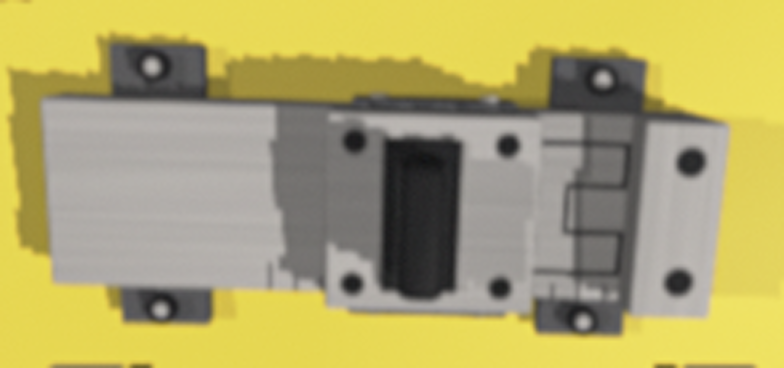

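```bash
python3 -m handwheel '[[0,0.67,-3,-0.026],[0,0,-4,0],[0,0,-4,0],[0,0,-3,0],[0,0,-2,0],[0,0,-1.5,0],[0,0,0,0]]' 0 25; python3 -m handwheel '[[0,0,0,0],[0,0,0,0],[0,0,0,0],[0,0,0,0],[0,0,0,0]]' 0.9 25;  python3 -m handwheel '[[0,0,0,0],[0,0,0,0]]'
```

```text
t: 2.3
eef_pos: [0.5422, -0.1692, 0.2274]
ee_rot: [-3.141, -0.005, 3.076]
force: [-0.4, -0.2, 0.6]
width: 0.0877
t: 2.8
eef_pos: [0.5437, -0.1685, 0.2302]
ee_rot: [3.141, 0.001, 3.077]
force: [-1.5, -0.7, 0.6]
width: 0.0532
t: 3.0
eef_pos: [0.5436, -0.1684, 0.2298]
ee_rot: [3.142, 0.0, 3.077]
force: [-0.7, 0.2, 0.0]
width: 0.0372
```

```bash
python3 -m handwheel '[[0,0,0,0],[0,0,0,0],[0,0,0,0],[0,0,0,0],[0,0,0,0]]' 0.95 25;  python3 -m handwheel '[[-0.06,-1,0,0],[-0.06,-1,0,0]]'
```

```text
t: 3.5
eef_pos: [0.5436, -0.1682, 0.2296]
ee_rot: [3.141, -0.0, 3.077]
force: [-0.7, 4.4, 0.1]
width: 0.0158
t: 3.7
eef_pos: [0.5424, -0.1881, 0.2296]
ee_rot: [3.141, -0.0, 3.078]
force: [-0.5, 4.8, 0.7]
width: 0.0157
```

Gripped (width 15.7 mm); the jaw drags at about 4.8 N. I slide it back a further 70 mm.

```bash
python3 -m handwheel '[[-0.06,-1,0,0],[-0.06,-1,0,0],[-0.06,-1,0,0],[-0.06,-1,0,0],[-0.06,-1,0,0],[-0.06,-1,0,0],[-0.06,-1,0,0],[0,0,0,0],[0,0,0,0]]';python3 -m handwheel '[[0,0,0,0],[0,0,0,0],[0,0,0,0],[0,0,0,0],[0,0,0,0],[0,0,0,0]]' 0
```

```text
t: 4.6
eef_pos: [0.5378, -0.2591, 0.2296]
ee_rot: [-3.141, -0.001, 3.077]
force: [-2.1, -4.2, 1.3]
width: 0.0156
t: 5.2
eef_pos: [0.5383, -0.2584, 0.2297]
ee_rot: [3.142, 0.0, 3.078]
force: [-0.9, -0.5, 0.1]
width: 0.0583
```

```bash
python3 -m handwheel '[[0,0,4,0],[0,0,4,0],[0,2.5,4,0.115],[0,3.5,3,0.115],[0,3.5,2.5,0.115],[0,3.5,0,0.115],[0,3.5,0,0.115],[0,3.5,0,0.115],[0,3.5,0,0.115],[0,3.5,0,0.115],[0,3.5,0,0.115],[0,3.5,0,0.115],[0,3.5,0,0.115],[0,3,0,0.108],[0,0,0,0],[0,0,0,0]]' 0; python3 - <<'E'
from h import *
s=arm.get_state();print(s['t'],s['q'],s['eef_pos'],s['ee_rot'])
f=grab("wrist");store(f,"w2");save(f,"w2.png")
E
```

```text
t: 6.8
eef_pos: [0.538, 0.1471, 0.4045]
ee_rot: [3.141, -0.0, -1.832]
force: [-0.1, -0.2, -0.5]
width: 0.0876
6.8 [ 6.17979085e-01  1.66821260e-01 -2.49857207e-01 -7.74247743e-05
 -1.15459508e+00 -8.79416109e-01] [0.53798286 0.14712652 0.4044631 ] [ 3.14123383e+00 -3.22493773e-04 -1.83226461e+00]
```

View pics/w2.png

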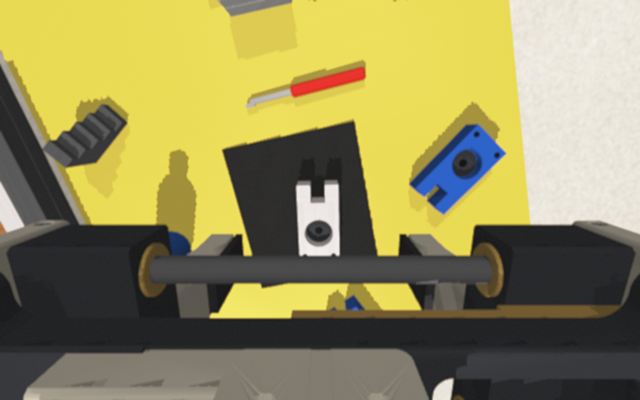

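```bash
python3 - <<'E'
from h import *
from m import rect
f=load("w2");W=world(f);X,Y,Z=W[...,0],W[...,1],W[...,2]
hsv=cv2.cvtColor(f["image"],cv2.COLOR_RGB2HSV)
r=np.zeros(Z.shape,bool);r[165:254,280:360]=1
m=r&(Z>.026)&(Z<.04)&(hsv[...,1]<90);print(m.sum(),np.median(Z[m]),rect(W[m]))
# side edges: per-row fit
L=[];R=[]
for v in range(204,252,2):
    u=np.where(m[v])[0];L.append(ray(f,(u.min()-.5,v),.033));R.append(ray(f,(u.max()+.5,v),.033))
L=np.array(L);R=np.array(R)
for E in(L,R):
    d=np.linalg.svd(E-E.mean(0))[2][0];print(E.mean(0),np.degrees(np.arctan2(d[1],d[0]))%180)
print(np.linalg.norm((L-R).mean(0)))
# fork end: top rows
for u in(300,304,332,336):
    v=np.where(m[:,u])[0].min();print(u,v,ray(f,(u,v-.5),.033))
# pocket
pk=r&(Z<.026)&(Z>.015);n,l,st,c=cv2.connectedComponentsWithStats(pk.astype(np.uint8));print(st[1:],c[1:])
save(f,"w2c.png",(220,110,420,265),3)
E
```

```text
2032 0.032460353110351246 (array([551.4, 189.8]), array([50.1, 88.4]), np.float32(76.41))
[0.57747624 0.19179532 0.033     ] 76.89141418603734
[0.52904723 0.20476936 0.033     ] 75.89831991000139
0.05013675972993829
300 185 [0.5602673  0.14094414 0.033     ]
304 185 [0.55566787 0.14217529 0.033     ]
332 184 [0.52316621 0.14962391 0.033     ]
336 184 [0.51856935 0.15085436 0.033     ]
[[297 183  13   2  20]
 [325 183  13   2  18]
 [310 188   1   3   3]
 [310 192   1   5   5]
 [310 198   1   1   1]
 [311 200  14   3  28]
 [305 220  28  25 524]] [[303.4        183.65      ]
 [329.94444444 183.27777778]
 [310.         189.        ]
 [310.         194.        ]
 [310.         198.        ]
 [317.39285714 200.57142857]
 [318.29007634 232.28625954]]
```

View pics/w2c.png

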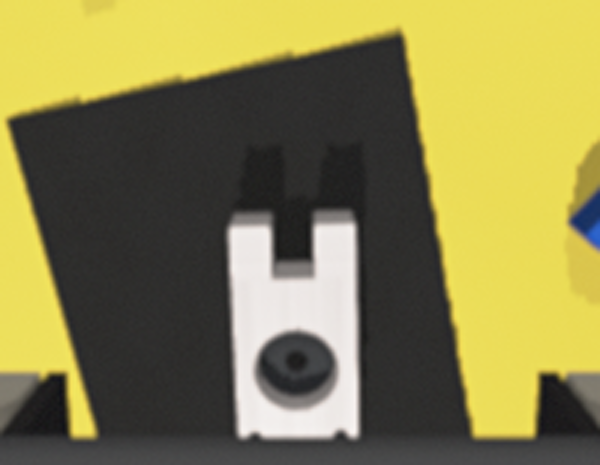

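```bash
python3 -m handwheel '[[0.6,1.3,-3,0.024],[0,0,-4,0],[0,0,-4,0],[0,0,-4,0],[0,0,-3,0],[0,0,-2,0],[0,0,-1.15,0],[0,0,0,0],[0,0,0,0],[0,0,0,0]]' 0.25 10;  python3 - <<'E'
from h import *
from m import rect
f=grab("side");store(f,"s3");save(f,"s3.png",(230,180,430,330),4)
s=arm.get_state();print(s['eef_pos'],s['ee_rot'],s['force'],s['width'])
f=load("side0")
W=world(f);hsv=cv2.cvtColor(f["image"],cv2.COLOR_RGB2HSV)
m=np.zeros(hsv.shape[:2],np.uint8);m[215:295,265:355]=((hsv[...,2]<75)|(hsv[...,1]<70))[215:295,265:355]
n,l,st,c=cv2.connectedComponentsWithStats(m);i=1+np.argmax(st[1:,4]);v,u=np.where(l==i)
P=np.array([ray(f,(a,b),.003) for a,b in zip(u,v)]);print(rect(P))
E
```

```text
t: 7.85
eef_pos: [0.5447, 0.1596, 0.1946]
ee_rot: [-3.14, 0.002, -1.809]
force: [0.9, -0.3, 0.5]
width: 0.0661
[0.5446363  0.15968033 0.19452505] [-3.13994982e+00  1.71920622e-03 -1.80889102e+00] [0.19158505 0.46347248 0.78299347] 0.06576838518518303
(array([568.1, 182.9]), array([160.4, 189.4]), np.float32(86.85))
```

View pics/s3.png

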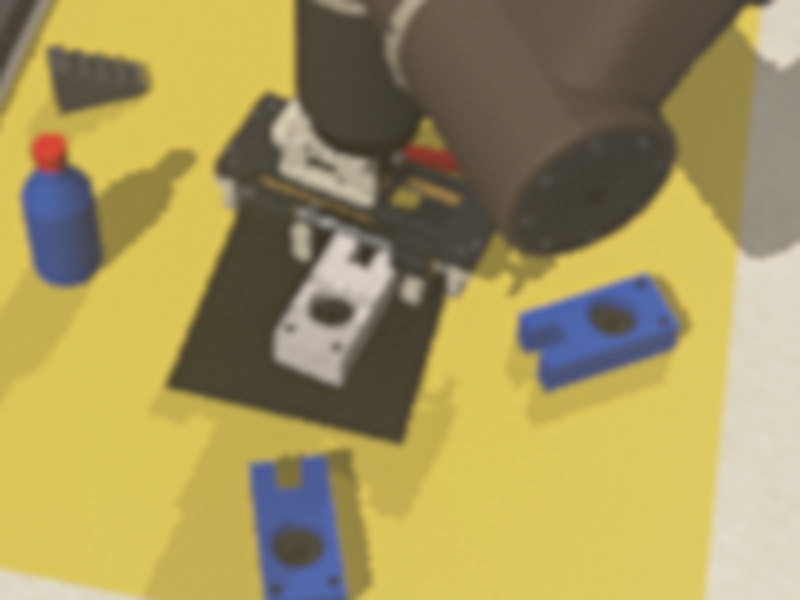

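```bash
python3 -m handwheel '[[0,0,-0.6,0],[0,0,-0.5,0],[0,0,0,0],[0,0,0,0]]' 0.25 10;python3 -m handwheel '[[0,0,0,0],[0,0,0,0],[0,0,0,0],[0,0,0,0],[0,0,0,0]]' 0.9 10
```

```text
t: 8.3
eef_pos: [0.5441, 0.1595, 0.182]
ee_rot: [3.141, -0.0, -1.809]
force: [-1.0, -0.1, -0.1]
width: 0.0656
t: 8.8
eef_pos: [0.5442, 0.1595, 0.1822]
ee_rot: [-3.142, 0.0, -1.809]
force: [1.1, 0.5, -0.0]
width: 0.0501
```

```bash
python3 -m handwheel '[[0.07,0.28,0.82,0],[0.07,0.28,0.82,0],[0.11,0.46,0.8,0],[0.11,0.46,0.8,0],[0,0,0,0]]';python3 - <<'E'
from h import *
f=grab("side");store(f,"s4");save(f,"s4.png",(230,180,430,330),4)
E
```

```text
t: 9.3
eef_pos: [0.5485, 0.1754, 0.2162]
ee_rot: [-3.139, 0.002, -1.808]
force: [0.5, 0.6, -2.5]
width: 0.0499
```

View pics/s4.png

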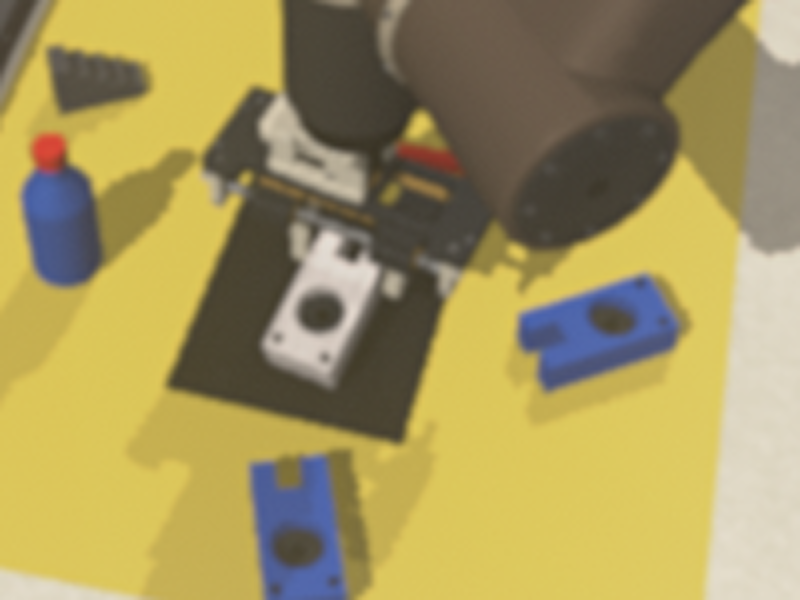

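```bash
python3 -m handwheel '[[0.16,0.67,0.73,0],[0.16,0.67,0.73,0],[0.2,0.81,0.56,0],[0.2,0.81,0.56,0],[0.22,0.91,0.35,0],[0.22,0.91,0.35,0],[0,0,0,0]]';python3 - <<'E'
from h import *
f=grab("side");store(f,"s5");save(f,"s5.png",(230,180,430,330),4)
E
```

```text
t: 10.05
eef_pos: [0.5599, 0.2236, 0.2479]
ee_rot: [-3.141, 0.001, -1.808]
force: [-0.0, -0.2, -2.9]
width: 0.0498
```

View pics/s5.png

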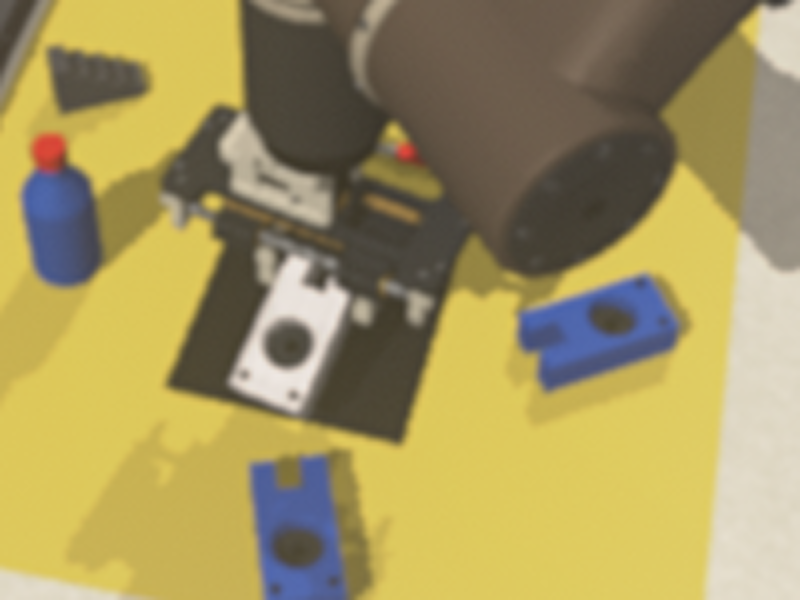

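```bash
cat > tilt.py <<'E'
from h import *
def tilt(name,crop,verbose=1,white=(120,60)):
    f=load(name);W=world(f);hsv=cv2.cvtColor(f["image"],cv2.COLOR_RGB2HSV)
    m=np.zeros(hsv.shape[:2],np.uint8);x0,y0,x1,y1=crop
    m[y0:y1,x0:x1]=((hsv[...,2]>white[0])&(hsv[...,1]<white[1])&(f["depth"]>0))[y0:y1,x0:x1]
    n,l,st,c=cv2.connectedComponentsWithStats(m);i=1+np.argmax(st[1:,4]);P=W[l==i]
    u=np.array([.235,.972,0]);w=np.array([-.972,.235,0])
    a=P@u;b=P@w
    print(name,len(P),"u",np.percentile(a,[1,50,99]).round(4),"w",np.percentile(b,[1,99]).round(4),"z",np.percentile(P[:,2],[1,50,99]).round(4))
    A=np.c_[a,b,np.ones(len(P))];k=np.linalg.svd(np.c_[a,b,P[:,2]]-np.c_[a,b,P[:,2]].mean(0),full_matrices=False)[2]
    print("long axis (u,w,z)",k[0].round(3),"normal",k[2].round(3))
if __name__=="__main__":
    import sys;tilt(sys.argv[1],tuple(map(int,sys.argv[2:6])))
E
python3 tilt.py s5 280 235 325 290; python3 tilt.py s4 280 235 330 280
```

```text
s5 731 u [0.3084 0.3824 0.4324] w [-0.5469 -0.4528] z [0.0021 0.078  0.1525]
long axis (u,w,z) [ 0.805  0.101 -0.585] normal [ 0.423 -0.789  0.445]
s4 655 u [0.2893 0.3371 0.3872] w [-0.5335 -0.4544] z [0.0021 0.0515 0.1209]
long axis (u,w,z) [ 0.937  0.11  -0.331] normal [ 0.348 -0.266  0.899]
```

```bash
python3 - <<'E'
from h import *
for name,tcp,crop in(("s4",(.5485,.1754,.2162),(285,240,330,280)),("s5",(.5599,.2236,.2479),(280,245,322,290))):
    f=load(name);W=world(f);hsv=cv2.cvtColor(f["image"],cv2.COLOR_RGB2HSV)
    u=np.array([.235,.972,0]);w=np.array([-.972,.235,0]);t=np.array(tcp)-[0,0,.159]
    a=(W-t)@u;b=(W-t)@w;z=W[...,2]
    m=(abs(b)<.024)&(hsv[...,2]>110)&(hsv[...,1]<60)&(f["depth"]>0)&(z>.004)
    k=np.zeros_like(m);k[crop[1]:crop[3],crop[0]:crop[2]]=1;m&=k
    # bin by a
    for lo in np.arange(-.03,.11,.01):
        q=m&(a>=lo)&(a<lo+.01)
        if q.sum()>3: print(name,round(lo+.005,3),q.sum(),"z med %.4f max %.4f"%(np.median(z[q]),z[q].max()))
E
```

```text
s4 -0.005 6 z med 0.0526 max 0.0576
s4 0.005 24 z med 0.0640 max 0.0689
s4 0.015 58 z med 0.0622 max 0.0676
s4 0.025 57 z med 0.0592 max 0.0667
s4 0.035 73 z med 0.0561 max 0.1184
s4 0.045 37 z med 0.0520 max 0.0593
s4 0.055 27 z med 0.0502 max 0.0560
s4 0.065 44 z med 0.0486 max 0.0544
s4 0.075 77 z med 0.0449 max 0.0520
s4 0.085 99 z med 0.0420 max 0.0511
s5 -0.005 8 z med 0.0852 max 0.0949
s5 0.005 29 z med 0.0954 max 0.1001
s5 0.015 60 z med 0.0914 max 0.0999
s5 0.025 85 z med 0.0866 max 0.1505
s5 0.035 88 z med 0.0820 max 0.1539
s5 0.045 40 z med 0.0753 max 0.0826
s5 0.055 51 z med 0.0696 max 0.0788
s5 0.065 63 z med 0.0674 max 0.0726
s5 0.075 87 z med 0.0628 max 0.0697
s5 0.085 37 z med 0.0603 max 0.0650
```

```bash
cat > look.py <<'E'
from h import *
import sys
name=sys.argv[1]
f=grab("side");s=arm.get_state();store(f,name);save(f,name+".png",(230,180,430,330),4)
t=np.array(s['eef_pos'])-[0,0,.159];ya=s['ee_rot'][2]-np.pi
u=np.array([-np.cos(s['ee_rot'][2]),-np.sin(s['ee_rot'][2]),0])
w=np.array([-u[1],u[0],0])
print("t",s['t'],"F",s['force'].round(1),"w",round(s['width'],4),"u",u.round(3),"grasp",t.round(4))
W=world(f);hsv=cv2.cvtColor(f["image"],cv2.COLOR_RGB2HSV)
a=(W-t)@u;b=(W-t)@w;z=W[...,2]
m=(abs(b)<.023)&(hsv[...,2]>110)&(hsv[...,1]<60)&(f["depth"]>0)&(z>.006)&(z<t[2]+.03)&(abs(a)<.12)
P=np.c_[a[m],z[m]];print(len(P),"a",np.percentile(P[:,0],[2,98]).round(4),"z",np.percentile(P[:,1],[2,98]).round(4))
for lo in np.arange(-.05,.11,.01):
    q=m&(a>=lo)&(a<lo+.01)
    if q.sum()>5: print(round(lo+.005,3),q.sum(),"z med %.4f"%np.median(z[q]),end="; ")
E
python3 -m handwheel '[[0,0,0,0],[0,0,0,0],[0,0,0,0]]' 0.9 5;python3 look.py s6
```

```text
t: 10.4
eef_pos: [0.5592, 0.2216, 0.2473]
ee_rot: [3.141, -0.001, -1.809]
force: [-1.1, -1.6, -0.9]
width: 0.0498
t 10.45 F [-1.1 -0.7 -0.1] w 0.0499 u [0.236 0.972 0.   ] grasp [0.5592 0.2216 0.0883]
498 a [-0.0017  0.0645] z [0.0222 0.0967]
-0.005 12 z med 0.0863; 0.005 52 z med 0.0914; 0.015 83 z med 0.0820; 0.025 105 z med 0.0699; 0.035 51 z med 0.0551; 0.045 55 z med 0.0413; 0.055 87 z med 0.0336; 0.065 47 z med 0.0263;
```

View pics/s6.png

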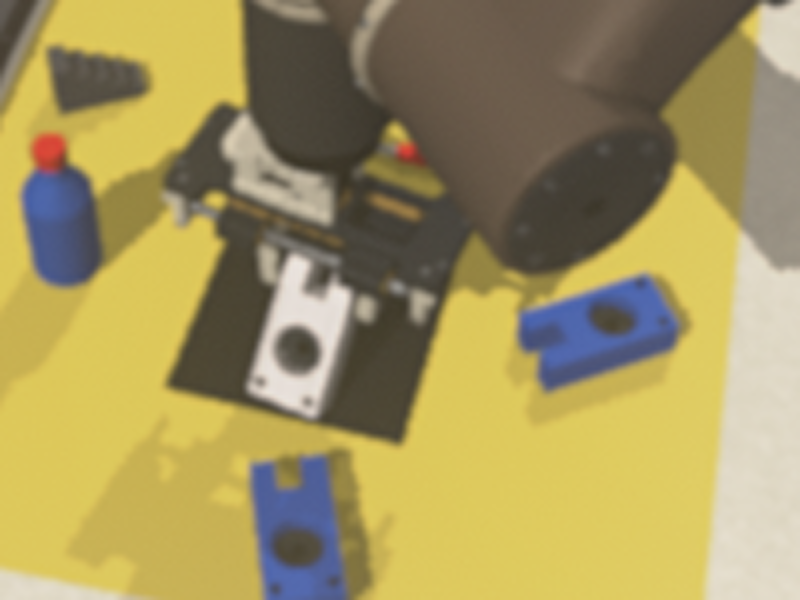

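```bash
python3 -m handwheel '[[0.12,0.5,0.15,0],[0.12,0.5,0.1,0],[0.12,0.5,0.1,0],[0.12,0.5,0.05,0],[0.12,0.5,0,0],[0.12,0.5,0,0],[0,0,0,0]]' 0.9 5;python3 look.py s7
```

```text
t: 11.15
eef_pos: [0.5671, 0.2535, 0.2524]
ee_rot: [-3.14, 0.002, -1.808]
force: [-2.4, -0.1, 5.5]
width: 0.0499
t 11.2 F [-2.8 -0.8  4.6] w 0.05 u [0.235 0.972 0.   ] grasp [0.567  0.2533 0.0934]
467 a [-0.017   0.0845] z [0.0154 0.1051]
-0.015 18 z med 0.0988; -0.005 16 z med 0.0819; 0.005 61 z med 0.0961; 0.015 161 z med 0.0762; 0.025 94 z med 0.0409; 0.035 98 z med 0.0237; 0.085 7 z med 0.0303;
```

View pics/s7.png

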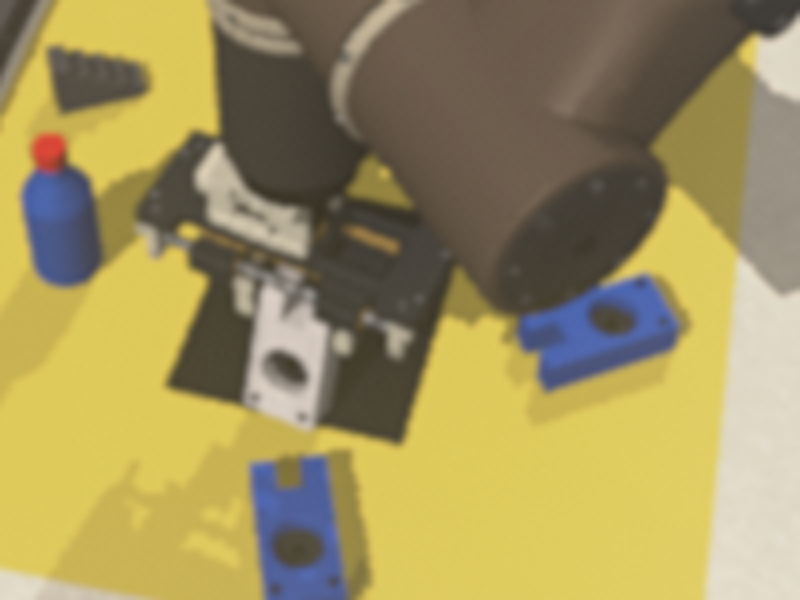

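```bash
python3 -m handwheel '[[0,0,0.3,0],[0.1,0.4,0,0],[0.1,0.4,0,0],[0.1,0.4,0,0],[0.05,0.2,0,0],[0,0,0,0]]' 0.9 5;python3 look.py s8
```

```text
t: 11.8
eef_pos: [0.5702, 0.2665, 0.2541]
ee_rot: [3.141, -0.0, -1.809]
force: [0.8, -0.6, -3.3]
width: 0.05
t 11.85 F [-0.5 -0.3 -3.1] w 0.0504 u [0.236 0.972 0.   ] grasp [0.5701 0.2663 0.0951]
458 a [-0.0141  0.0716] z [0.017  0.1066]
-0.015 20 z med 0.1008; -0.005 15 z med 0.0828; 0.005 57 z med 0.0974; 0.015 169 z med 0.0766; 0.025 100 z med 0.0386; 0.035 82 z med 0.0239; 0.075 6 z med 0.0289;
```

View pics/s8.png

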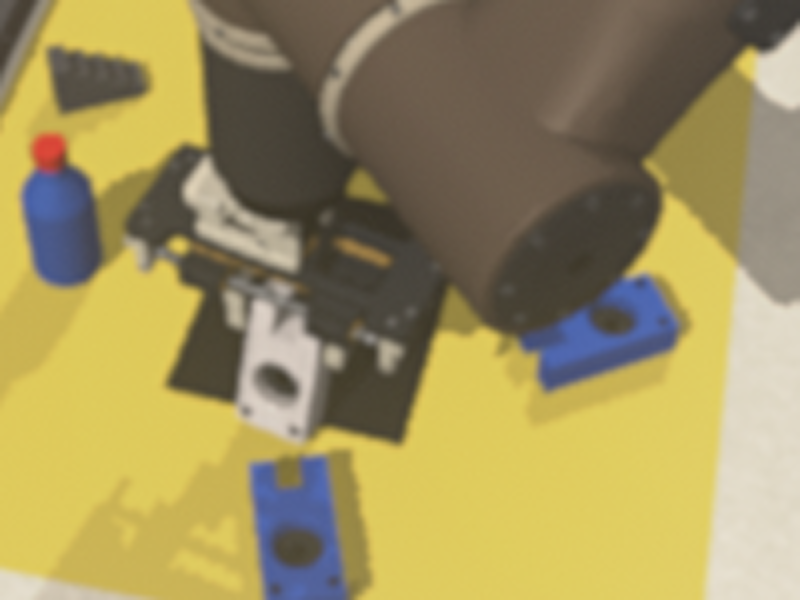

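```bash
python3 -m handwheel '[[0,0,0,0],[0,0,0.7,0],[0,0,0.8,0],[-0.27,-1.16,0,0],[-0.4,-1.75,0,0],[-0.4,-1.75,0,0],[-0.4,-1.75,0,0],[-0.4,-1.75,0,0],[-0.4,-1.75,0,0],[-0.4,-1.75,0,0],[0,0,0,0],[0,0,0,0]]' 0.9 14;python3 look.py s9
```

```text
t: 13.05
eef_pos: [0.5434, 0.1487, 0.2696]
ee_rot: [-3.141, 0.0, -1.81]
force: [0.3, 0.1, -3.5]
width: 0.0499
t 13.1 F [-0.3  0.3 -3.1] w 0.0499 u [0.236 0.972 0.   ] grasp [0.5436 0.1493 0.1106]
431 a [-0.0074  0.0353] z [0.0303 0.1228]
-0.005 23 z med 0.1091; 0.005 81 z med 0.1117; 0.015 151 z med 0.0907; 0.025 97 z med 0.0534; 0.035 74 z med 0.0374;
```

View pics/s9.png

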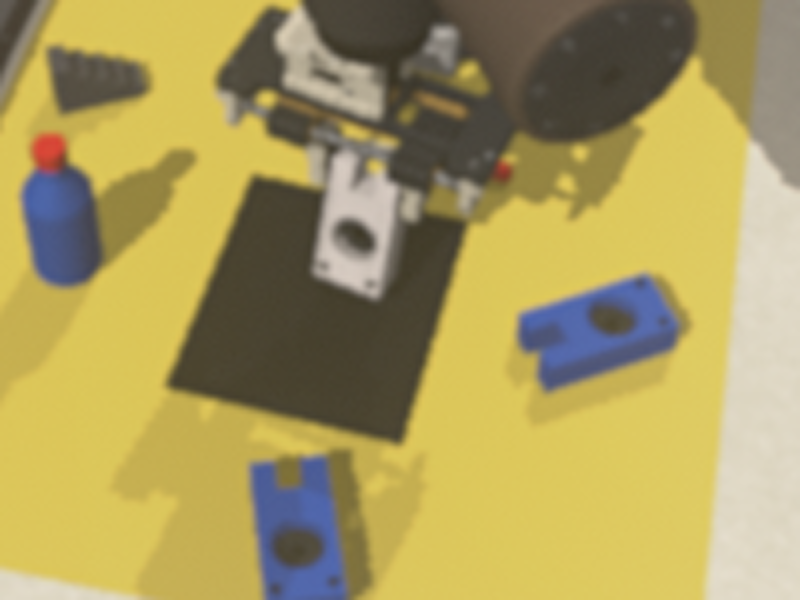

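```bash
python3 -m handwheel '[[0,0,-0.8,0],[0,0,-0.7,0],[0,0,-0.3,0],[0,0,0,0],[0.07,0.3,0,0],[0.07,0.3,0,0],[0.07,0.3,0,0],[0.07,0.3,0,0],[0.07,0.3,0,0],[0.07,0.3,-0.05,0],[0,0,0,0]]' 0.9 5;python3 look.py s10
```

```text
t: 14.2
eef_pos: [0.5477, 0.1681, 0.2509]
ee_rot: [-3.141, 0.0, -1.809]
force: [-1.1, -0.1, -0.6]
width: 0.0504
t 14.25 F [-0.3  1.9 -0.2] w 0.0499 u [0.235 0.972 0.   ] grasp [0.5477 0.168  0.0919]
391 a [-0.0144  0.0195] z [0.0087 0.1055]
-0.015 14 z med 0.0850; -0.005 22 z med 0.0846; 0.005 103 z med 0.0856; 0.015 247 z med 0.0481;
```

View pics/s10.png

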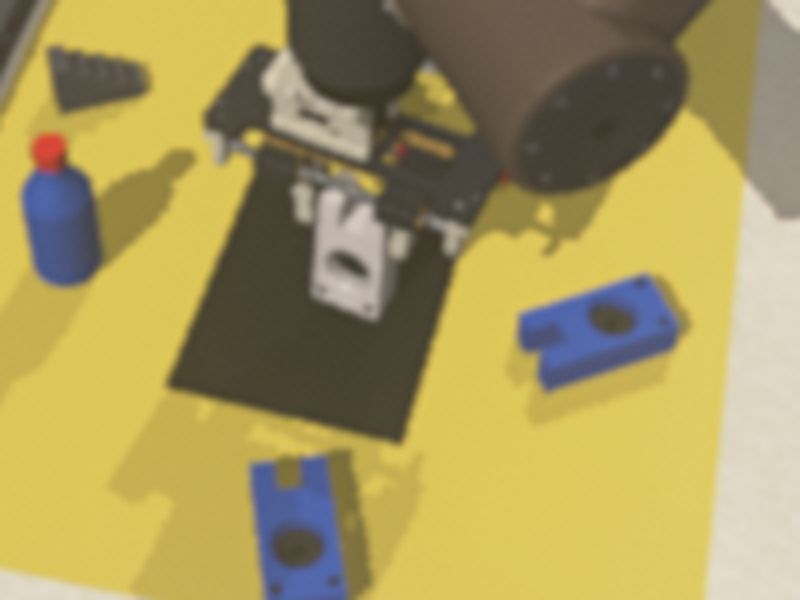

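```bash
python3 -m handwheel '[[0.07,0.3,-0.03,0],[0.07,0.3,-0.05,0],[0.05,0.2,-0.05,0],[0,0,-0.1,0],[0,0,0,0]]' 0.9 5;python3 look.py s11
```

```text
t: 14.75
eef_pos: [0.5497, 0.1761, 0.2491]
ee_rot: [-3.141, 0.001, -1.808]
force: [-3.6, 2.4, 4.2]
width: 0.0498
t 14.8 F [-2.4  2.5  4.6] w 0.05 u [0.235 0.972 0.   ] grasp [0.5497 0.176  0.09  ]
355 a [-0.0137  0.0132] z [0.0085 0.1057]
-0.015 15 z med 0.0846; -0.005 41 z med 0.0785; 0.005 163 z med 0.0682; 0.015 136 z med 0.0576;
```

View pics/s11.png

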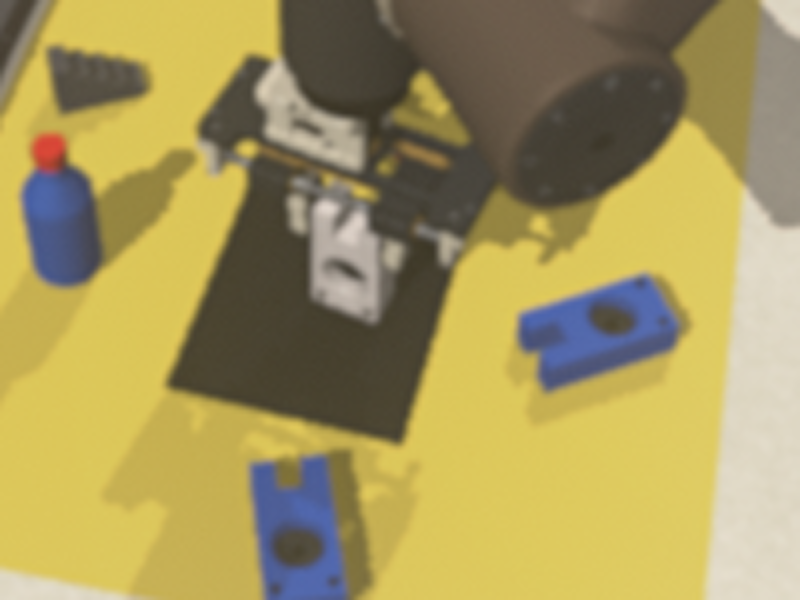

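```bash
cat > face.py <<'E'
from h import *
import sys
def face(name,g,u):
    f=load(name);g=np.array(g);u=np.array(u);w=np.array([-u[1],u[0],0])
    W=world(f);hsv=cv2.cvtColor(f["image"],cv2.COLOR_RGB2HSV);a=(W-g)@u;b=(W-g)@w;z=W[...,2]
    m=(abs(b)<.022)&(hsv[...,2]>100)&(hsv[...,1]<60)&(z>.012)&(z<.07)&(abs(a)<.05)
    A,Zz=a[m],z[m]
    for _ in range(3):
        p=np.polyfit(Zz,A,1);r=abs(A-np.polyval(p,Zz));k=r<.006;A,Zz=A[k],Zz[k]
    print(name,len(A),"da/dz",p[0].round(3),"deg from vertical",np.degrees(np.arctan(p[0])).round(1),"a at z=.003,.09:",np.polyval(p,[.003,.09]).round(4))
g=list(map(float,sys.argv[2:5]));face(sys.argv[1],g,(.235,.972,0))
E
python3 face.py s11 .5497 .176 .09; python3 face.py s10 .5477 .168 .0919
```

```text
s11 133 da/dz 0.012 deg from vertical 0.7 a at z=.003,.09: [0.0092 0.0103]
s10 144 da/dz -0.089 deg from vertical -5.1 a at z=.003,.09: [0.018  0.0102]
```

```bash
python3 -m handwheel '[[0,0,0,0],[0,0,0,0],[0,0,0,0],[0,0,0,0]]' 0.2 8;python3 look.py s12; python3 face.py s12 .5497 .176 .09
```

```text
t: 15.2
eef_pos: [0.5495, 0.1754, 0.2484]
ee_rot: [3.141, -0.0, -1.809]
force: [-0.5, -0.4, 0.0]
width: 0.0692
t 15.25 F [0.2 0.5 0.3] w 0.0697 u [0.236 0.972 0.   ] grasp [0.5495 0.1754 0.0894]
383 a [-0.0157  0.0142] z [0.0079 0.1055]
-0.015 20 z med 0.1009; -0.005 33 z med 0.0820; 0.005 122 z med 0.0748; 0.015 208 z med 0.0629; s12 131 da/dz 0.021 deg from vertical 1.2 a at z=.003,.09: [0.0094 0.0112]
```

View pics/s12.png

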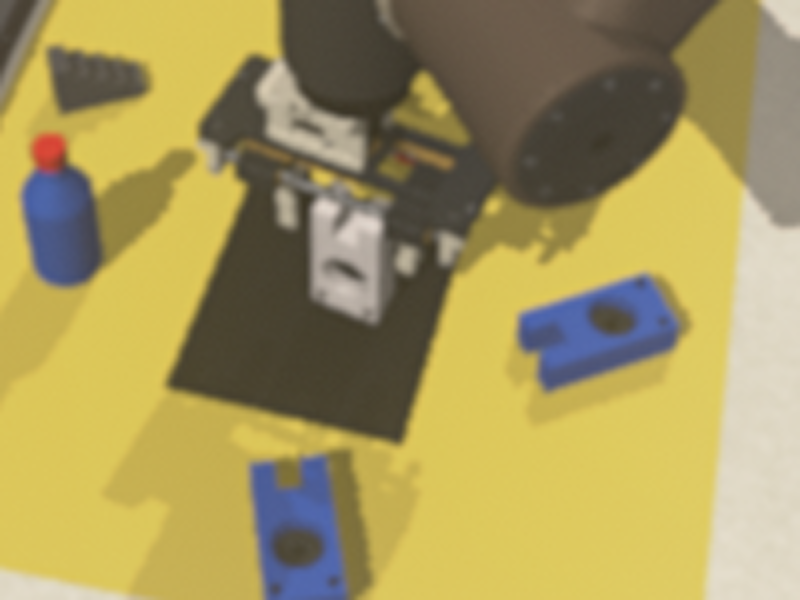

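```bash
python3 -m handwheel '[[-0.14,-0.56,0.1,0],[-0.13,-0.56,0,0],[0,0,0,0]]' 0.2 10;python3 -m handwheel '[[0,0,0,0],[0,0,0,0],[0,0,0,0],[0,0,0,0]]' 0.9 10;python3 look.py s13; python3 face.py s13 .5497 .176 .09
```

```text
t: 15.55
eef_pos: [0.5465, 0.1634, 0.2496]
ee_rot: [3.141, -0.0, -1.81]
force: [0.3, -0.1, -0.1]
width: 0.0702
t: 15.95
eef_pos: [0.5468, 0.1644, 0.2496]
ee_rot: [-3.142, 0.0, -1.809]
force: [0.1, 0.5, 0.2]
width: 0.0497
t 16.0 F [-0.2 -0.3  0.7] w 0.0497 u [0.236 0.972 0.   ] grasp [0.5468 0.1644 0.0906]
388 a [-0.0038  0.0252] z [0.0084 0.1059]
-0.005 17 z med 0.0845; 0.005 42 z med 0.0977; 0.015 95 z med 0.0797; 0.025 234 z med 0.0651; s13 127 da/dz 0.023 deg from vertical 1.3 a at z=.003,.09: [0.0092 0.0112]
```

```bash
python3 -m handwheel '[[0.12,0.52,0.1,0],[0.13,0.52,0.08,0],[0.12,0.52,0.05,0],[0.13,0.52,0.03,0],[0.12,0.5,-0.03,0],[0.12,0.49,-0.08,0],[0.12,0.5,-0.1,0],[0.12,0.49,-0.1,0],[0.11,0.46,-0.14,0],[0.12,0.47,-0.16,0],[0.11,0.46,-0.18,0],[0.12,0.47,-0.2,0],[0,0,0,0]]' 0.9 10;python3 look.py s14
```

```text
t: 17.3
eef_pos: [0.5615, 0.2247, 0.2441]
ee_rot: [-3.14, 0.002, -1.808]
force: [-5.0, 0.7, 11.0]
width: 0.0499
t 17.35 F [-6.1  1.5 10.7] w 0.0499 u [0.235 0.972 0.   ] grasp [0.5615 0.2246 0.0851]
295 a [-0.0046  0.0372] z [0.0096 0.1052]
-0.005 34 z med 0.0577; 0.005 93 z med 0.0276; 0.015 117 z med 0.0798; 0.025 45 z med 0.0963;
```

View pics/s14.png

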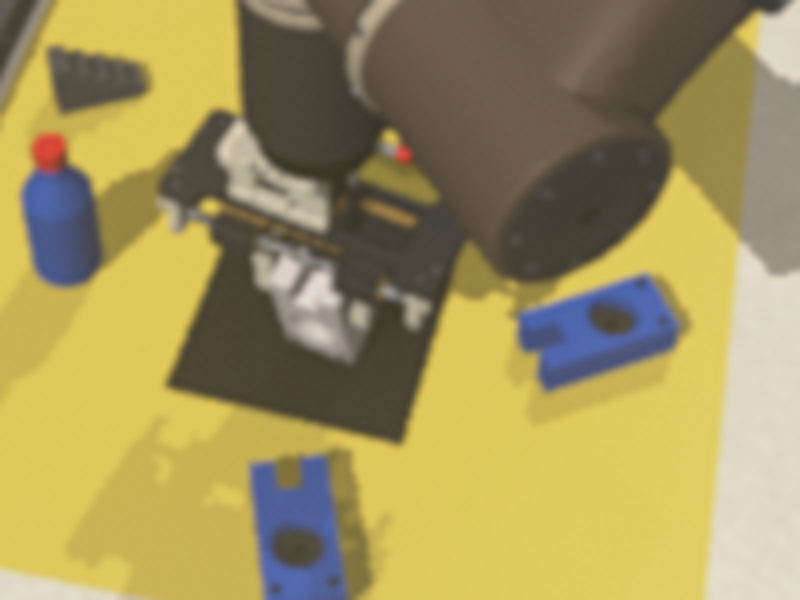

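```bash
python3 face.py s14 .5615 .2246 .0851; python3 - <<'E'
from h import *
f=load("s14");g=np.array([.5615,.2246,.0851]);u=np.array([.235,.972,0]);w=np.array([-u[1],u[0],0])
W=world(f);hsv=cv2.cvtColor(f["image"],cv2.COLOR_RGB2HSV);a=(W-g)@u;b=(W-g)@w;z=W[...,2]
m=(abs(b)<.024)&(hsv[...,1]<60)&(z>.008)&(z<.115)&(abs(a)<.06)&(hsv[...,2]>80)
for zl in np.arange(.01,.115,.01):
    q=m&(z>=zl)&(z<zl+.01)
    if q.sum()>3: print(round(zl+.005,3),q.sum(),np.percentile(a[q],[10,50,90]).round(4))
save(f,"s14b.png",(275,225,345,290),8)
E
```

```text
s14 91 da/dz 0.297 deg from vertical 16.6 a at z=.003,.09: [-0.0032  0.0227]
0.015 19 [0.0008 0.0024 0.0038]
0.025 44 [-0.0031  0.0027  0.0056]
0.035 13 [-0.0002  0.0035  0.008 ]
0.045 7 [0.0091 0.0102 0.0112]
0.055 14 [0.0112 0.0124 0.0133]
0.065 21 [0.0142 0.0154 0.0172]
0.075 30 [0.0126 0.0181 0.0198]
0.085 55 [-0.0025  0.0105  0.0207]
0.095 32 [0.0055 0.0219 0.0239]
0.105 68 [0.0063 0.0154 0.0236]
```

View pics/s14b.png

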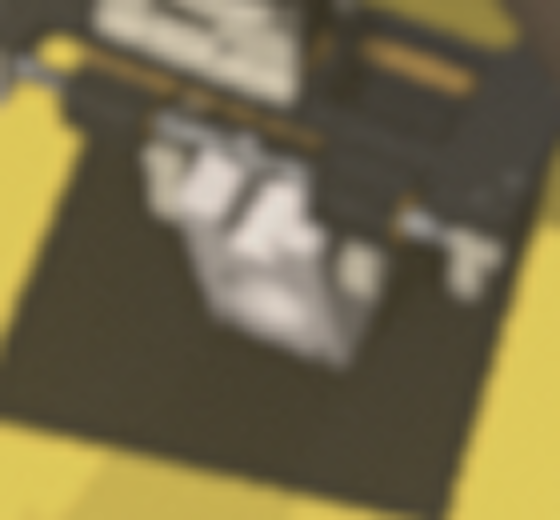

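```bash
python3 -m handwheel '[[0,0,0.1,0],[0,0,0,0],[0.1,0.41,-0.02,0],[0.1,0.41,-0.05,0],[0.1,0.41,-0.08,0],[0.1,0.41,-0.1,0],[0,0,0,0]]' 0.9 5;python3 look.py s15; python3 face.py s15 .5655 .241 .083
```

```text
t: 18.05
eef_pos: [0.5654, 0.2407, 0.2406]
ee_rot: [-3.141, 0.0, -1.808]
force: [-1.5, 0.9, 4.1]
width: 0.0499
t 18.1 F [-1.6  2.2  3.3] w 0.0501 u [0.235 0.972 0.   ] grasp [0.5654 0.2405 0.0816]
202 a [-0.0125  0.1119] z [0.0133 0.1027]
-0.015 12 z med 0.0170; -0.005 24 z med 0.0303; 0.005 41 z med 0.0808; 0.015 74 z med 0.0926; 0.025 38 z med 0.0954; 0.095 6 z med 0.0302; s15 37 da/dz 0.511 deg from vertical 27.1 a at z=.003,.09: [-0.0193  0.0251]
```

View pics/s15.png

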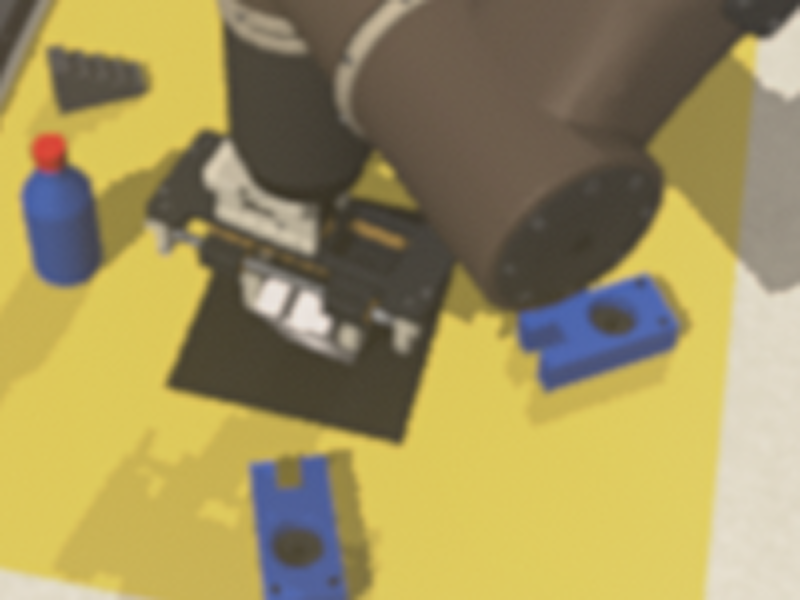

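```bash
python3 -m handwheel '[[0,0,0,0],[0,0,0.5,0],[0,0,0.5,0],[-0.24,-0.97,0,0],[-0.35,-1.46,0,0],[-0.35,-1.46,0,0],[-0.35,-1.46,0,0],[-0.12,-0.48,0,0],[0,0,-0.4,0],[0,0,-0.4,0],[0,0,0,0]]' 0.9 15;python3 look.py s16; python3 face.py s16 .552 .184 .083
```

```text
t: 19.2
eef_pos: [0.551, 0.1818, 0.2419]
ee_rot: [3.141, -0.001, -1.809]
force: [-0.2, -0.0, -3.4]
width: 0.0495
t 19.25 F [-0.6  0.6 -3.7] w 0.05 u [0.235 0.972 0.   ] grasp [0.5511 0.1819 0.0832]
211 a [-0.013   0.0257] z [0.0137 0.105 ]
-0.015 17 z med 0.0182; -0.005 33 z med 0.0341; 0.005 56 z med 0.0833; 0.015 68 z med 0.0957; 0.025 37 z med 0.0955; s16 53 da/dz 0.506 deg from vertical 26.8 a at z=.003,.09: [-0.022  0.022]
```

View pics/s16.png

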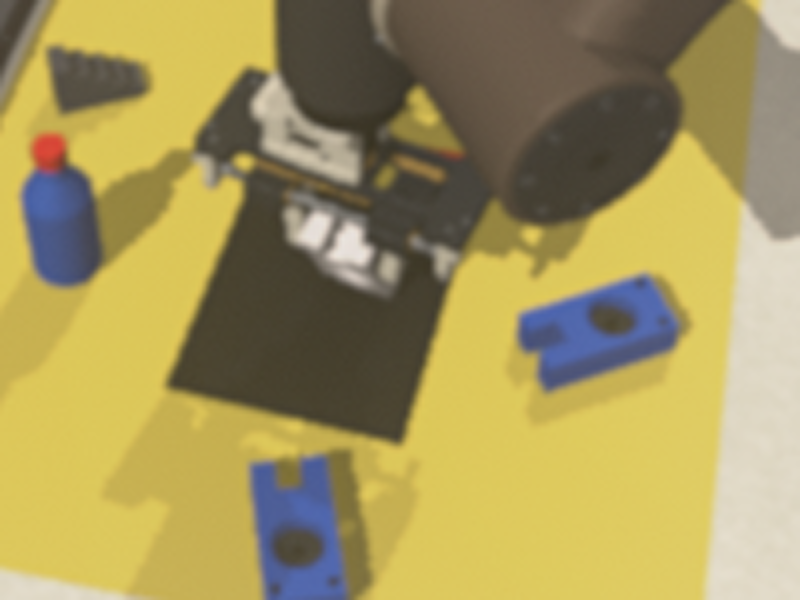

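```bash
python3 -m handwheel '[[0,0,-0.2,0],[0.13,0.52,-0.2,0],[0.13,0.52,-0.2,0],[0.13,0.52,-0.22,0],[0.11,0.47,-0.28,0],[0.11,0.47,-0.3,0],[0.11,0.47,-0.32,0],[0,0,0,0]]' 0.9 5;python3 look.py s17
```

```text
t: 20.05
eef_pos: [0.5585, 0.212, 0.2249]
ee_rot: [-3.142, 0.0, -1.808]
force: [0.9, 0.8, -2.5]
width: 0.0498
t 20.1 F [-1.1 -0.1 -2.3] w 0.0498 u [0.235 0.972 0.   ] grasp [0.5583 0.2116 0.066 ]
187 a [-0.0322  0.0289] z [0.0522 0.089 ]
-0.025 11 z med 0.0597; -0.015 8 z med 0.0670; -0.005 9 z med 0.0678; 0.005 36 z med 0.0675; 0.015 61 z med 0.0812; 0.025 56 z med 0.0729;
```

View pics/s17.png

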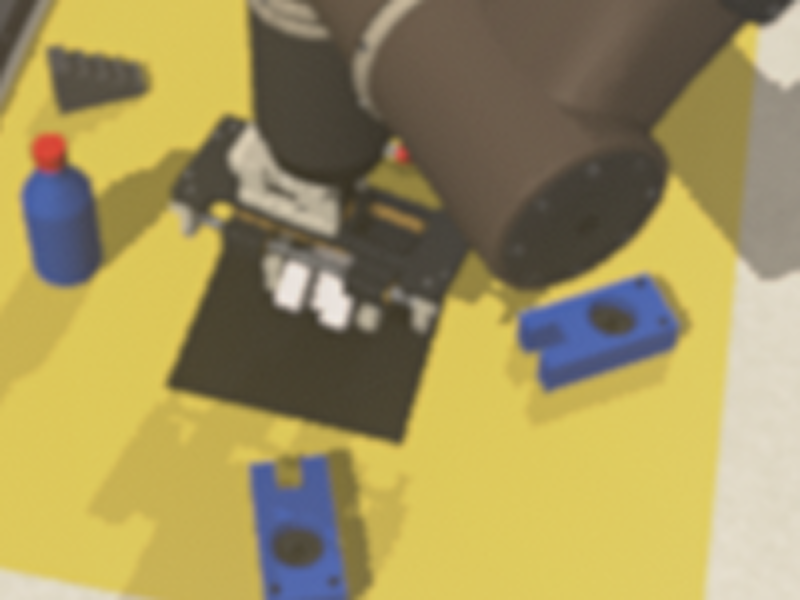

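```bash
python3 -m handwheel '[[0.08,0.35,-0.35,0],[0.08,0.35,-0.35,0],[0.08,0.35,-0.35,0],[0.07,0.31,-0.47,0],[0.07,0.31,-0.47,0],[0.07,0.31,-0.47,0],[0,0,0,0]]' 0.9 5;python3 look.py s18
```

```text
t: 20.8
eef_pos: [0.5628, 0.2314, 0.2]
ee_rot: [3.141, -0.001, -1.809]
force: [-0.8, 0.5, -2.2]
width: 0.0497
t 20.85 F [-0.2  0.3 -2.6] w 0.0499 u [0.236 0.972 0.   ] grasp [0.5627 0.2312 0.0413]
222 a [-0.0608  0.1093] z [0.0251 0.0587]
-0.045 7 z med 0.0420; -0.015 25 z med 0.0488; -0.005 6 z med 0.0500; 0.005 45 z med 0.0447; 0.015 39 z med 0.0552; 0.025 76 z med 0.0419; 0.105 6 z med 0.0300;
```

View pics/s18.png

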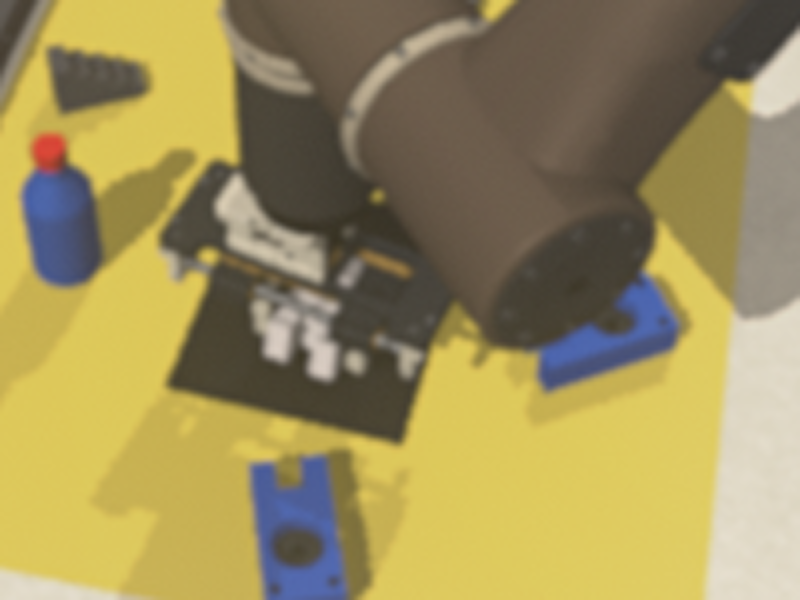

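```bash
python3 -m handwheel '[[0.06,0.24,-0.57,0],[0.05,0.22,-0.55,0],[0.05,0.2,-0.4,0],[0,0,-0.1,0],[0,0,0,0]]' 0.9 5;python3 look.py s19
```

```text
t: 21.35
eef_pos: [0.5643, 0.2378, 0.1844]
ee_rot: [3.141, -0.0, -1.809]
force: [0.3, -0.7, -2.9]
width: 0.0498
t 21.4 F [-0.7 -0.7 -3.2] w 0.0499 u [0.236 0.972 0.   ] grasp [0.5643 0.2377 0.0255]
212 a [-0.0503  0.1042] z [0.0076 0.0403]
-0.045 8 z med 0.0351; -0.035 6 z med 0.0333; -0.015 24 z med 0.0355; -0.005 7 z med 0.0368; 0.005 44 z med 0.0300; 0.015 34 z med 0.0355; 0.025 73 z med 0.0242;
```

View pics/s19.png

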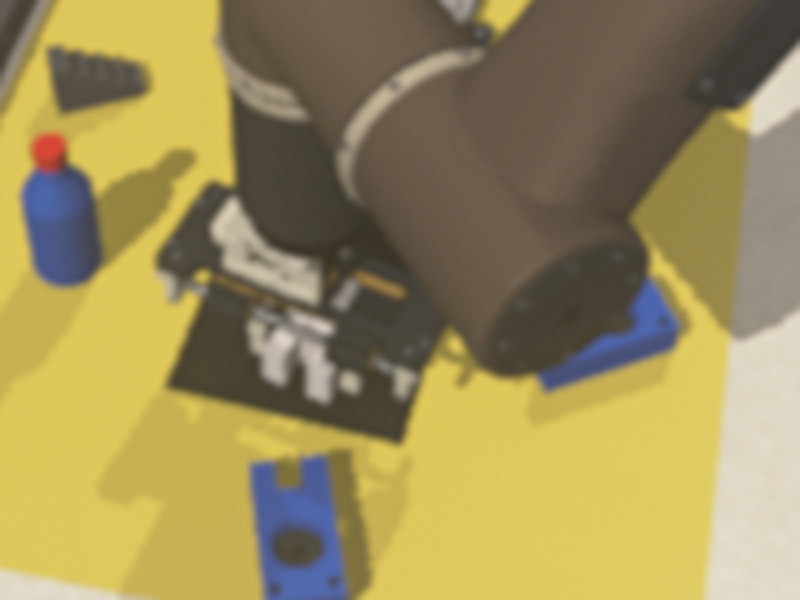

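```bash
python3 -m handwheel '[[0,0,-0.1,0],[0,0,-0.1,0],[0,0,0,0]]' 0.9 5;python3 -m handwheel '[[0,0,0,0],[0,0,0,0],[0,0,0,0],[0,0,0,0]]' 0.15 5; python3 -m handwheel '[[0,0,2,0],[0,0,4,0],[0,0,4,0],[0,0,4,0],[0,0,4,0],[0,0,4,0],[0,0,0,0],[0,0,0,0]]'; python3 - <<'E'
from h import *
s=arm.get_state();print(s['eef_pos'],s['ee_rot'])
f=grab("wrist");store(f,"w20");save(f,"w20.png")
E
```

```text
t: 21.7
eef_pos: [0.5645, 0.2378, 0.1829]
ee_rot: [-3.141, 0.0, -1.809]
force: [-0.1, 1.1, -2.0]
width: 0.05
t: 22.1
eef_pos: [0.5644, 0.2377, 0.1829]
ee_rot: [-3.141, 0.0, -1.809]
force: [-0.8, -0.4, -0.3]
width: 0.0727
t: 22.9
eef_pos: [0.5643, 0.2377, 0.404]
ee_rot: [-3.14, 0.002, -1.809]
force: [-0.4, 0.3, -1.5]
width: 0.0744
[0.56427416 0.23765837 0.40401715] [-3.14021917e+00  2.32030717e-03 -1.80889243e+00]
```

View pics/w20.png

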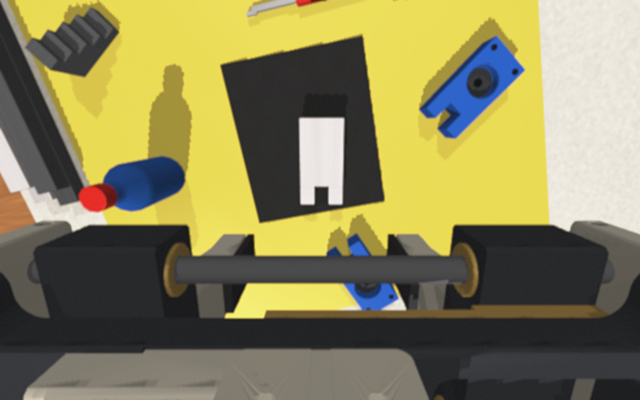

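```bash
python3 - <<'E'
from h import *
from m import rect
f=load("w20");hsv=cv2.cvtColor(f["image"],cv2.COLOR_RGB2HSV);W=world(f);Z=W[...,2]
m=np.zeros(hsv.shape[:2],np.uint8);m[105:215,285:360]=((hsv[...,2]>150)&(hsv[...,1]<60))[105:215,285:360]
v,u=np.where(m);print(np.median(Z[m>0]),np.percentile(Z[m>0],[5,95]))
mm=(m>0)&(Z>.029)
print(rect(W[mm]))
v,u=np.where(mm);P=np.array([ray(f,(a,b),.033) for a,b in zip(u,v)]);print(rect(P))
# plane fit flatness
A=np.c_[W[mm][:,:2],np.ones(mm.sum())];print(np.linalg.lstsq(A,Z[mm],rcond=None)[0])
E
```

```text
0.0324811563208103 [0.03059793 0.03374618]
(array([557.4, 214.1]), array([50. , 99.5]), np.float32(76.35))
(array([557.4, 213.9]), array([50. , 99.1]), np.float32(76.16))
[-0.01262578 -0.05474335  0.0521006 ]
```

```bash
python3 -m handwheel '[[-0.3,-1,-2,0],[-0.39,-1.37,-3,0],[0,0,-4,0],[0,0,-4,0],[0,0,-3,0],[0,0,-3,0],[0,0,-2,0],[0,0,-1,0],[0,0,0,0],[0,0,0,0]]' 0.2 25
```

```text
t: 23.95
eef_pos: [0.5572, 0.2139, 0.1823]
ee_rot: [3.141, -0.001, -1.809]
force: [-0.9, -0.7, 0.6]
width: 0.0702
```

```bash
python3 -m handwheel '[[0,0,0.15,0],[0,0,0,0],[0,0,0,0],[0,0,0,0],[0,0,0,0]]' 0.9 25; python3 -m handwheel '[[0,0,2,0],[0,0,3,0],[0,0,3,0],[0,0,0,0],[0,0,0,0]]'
```

```text
t: 24.45
eef_pos: [0.5576, 0.214, 0.1843]
ee_rot: [-3.141, 0.0, -1.809]
force: [0.8, 0.3, 0.4]
width: 0.0497
t: 24.95
eef_pos: [0.5571, 0.2139, 0.2643]
ee_rot: [3.141, 0.001, -1.809]
force: [-0.7, -0.9, -4.2]
width: 0.0499
```

```bash
python3 -m handwheel '[[-0.1,-2,0,0],[-0.1,-3,0,0.02],[-0.1,-3.5,0,0.02],[-0.1,-3.5,0,0.02],[-0.1,-3.5,0,0.02],[-0.1,-3.5,0,0.02],[-0.1,-3.5,0,0.02],[-0.1,-3.5,0,0.02],[-0.1,-3.5,0,0.02],[-0.1,-3,0,0.017],[-0.07,-2.9,0,0],[0,0,0,0],[0,0,0,0],[0,0,0,0]]'; python3 - <<'E'
from h import *
s=arm.get_state();print(s['eef_pos'],s['ee_rot'],s['force'])
for n in("side","scene"):
    f=grab(n);store(f,n+"30")
    save(f,n+"30.png",(290,110,410,220) if n=="side" else (220,140,340,230),6)
f=grab("wrist");store(f,"w30");save(f,"w30.png")
E
```

```text
t: 26.35
eef_pos: [0.5462, -0.1399, 0.2633]
ee_rot: [3.14, -0.0, -1.632]
force: [-0.4, 0.0, -4.6]
width: 0.0503
[ 0.54622864 -0.13988883  0.26325256] [ 3.13967767e+00 -1.40001210e-05 -1.63214047e+00] [-0.36263229  0.0472382  -4.64545939]
```

View pics/side30.png

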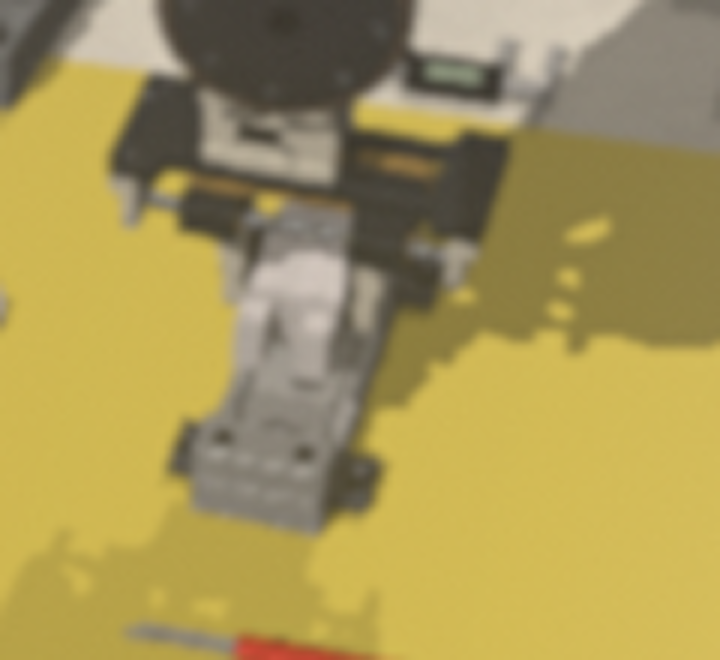

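View pics/scene30.png

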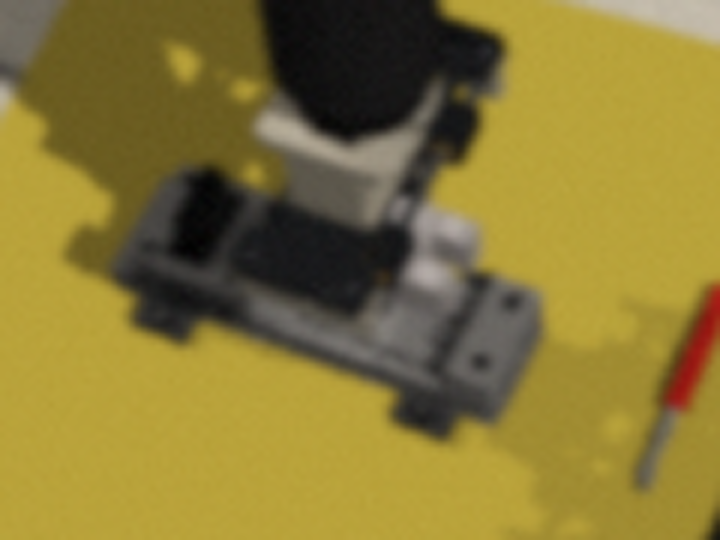

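View pics/w30.png

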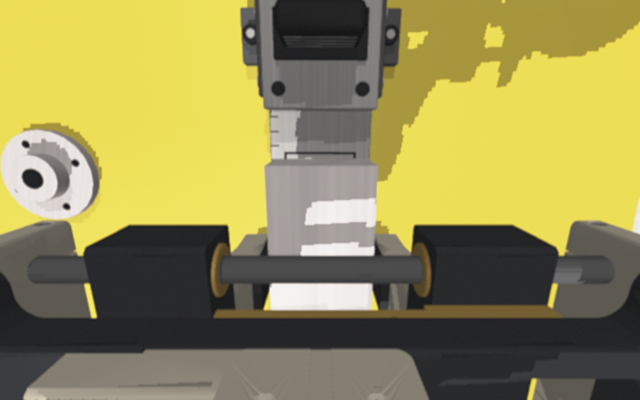

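```bash
python3 - <<'E'
from h import *
f=load("w30")
save(f,"w30c.png",(240,90,400,180),5)
for uv in((286,155),(354,154.5)): print("outline",ray(f,uv,.025))
for uv in((265,163),(376,162)): print("block top back corners",ray(f,uv,.112))
for uv in((264,107.5),(378,108)): print("jaw top edge",ray(f,uv,.047))
W=world(f)
Z=W[...,2]
sel=np.zeros(Z.shape,bool);sel[164:225,266:375]=1
print(np.median(Z[sel]),np.percentile(Z[sel],[5,95]))
for v in(158,160,162,164,166):print(v,W[v,320].round(4))
for v in range(100,114,2):print(v,W[v,320].round(4))
E
```

```text
outline [ 0.56748033 -0.18777451  0.025     ]
outline [ 0.51845228 -0.18517957  0.025     ]
block top back corners [ 0.56670198 -0.19240125  0.112     ]
block top back corners [ 0.51825665 -0.18991744  0.112     ]
jaw top edge [ 0.57597878 -0.21979002  0.047     ]
jaw top edge [ 0.5049155  -0.21523033  0.047     ]
0.11188383155017255 [0.11065488 0.11294446]
158 [ 0.5431 -0.1839  0.0229]
160 [ 0.5428 -0.1898  0.0895]
162 [ 0.5428 -0.1898  0.0983]
164 [ 0.5428 -0.1898  0.106 ]
166 [ 0.5428 -0.1895  0.1106]
100 [ 0.5408 -0.2222  0.0465]
102 [ 0.5409 -0.221   0.0466]
104 [ 0.541  -0.2198  0.0471]
106 [ 0.541  -0.2186  0.0474]
108 [ 0.5411 -0.2174  0.0465]
110 [ 0.5411 -0.2167  0.0368]
112 [ 0.5412 -0.216   0.0234]
```

View pics/w30c.png

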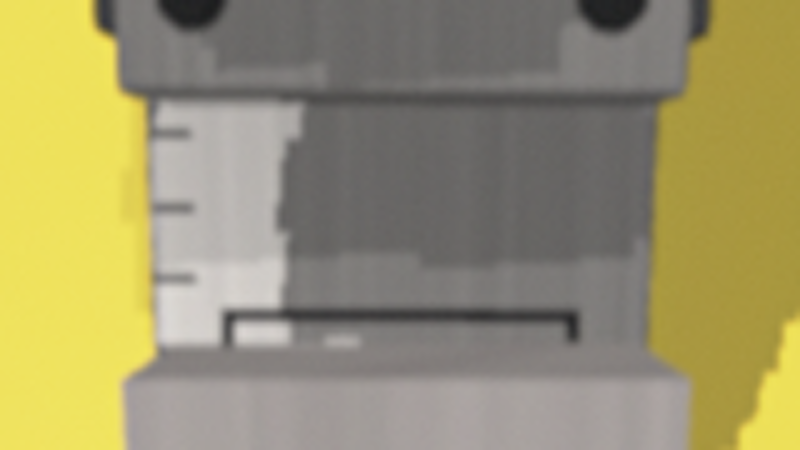

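```bash
python3 -m handwheel '[[0.03,0.05,-1,0],[0,0,-1.5,0],[0,0,-1.5,0],[0,0,-1,0],[0,0,-0.4,0],[0,0,0,0],[0,0,0,0]]';python3 -m handwheel '[[0,0,-0.2,0],[0,0,0,0]]'
```

```text
t: 27.2
eef_pos: [0.5474, -0.1394, 0.2106]
ee_rot: [-3.141, -0.0, -1.631]
force: [0.5, 0.3, -3.3]
width: 0.05
t: 27.4
eef_pos: [0.5472, -0.1395, 0.2086]
ee_rot: [-3.141, 0.0, -1.632]
force: [-0.4, 0.5, -3.0]
width: 0.0501
```

```bash
python3 -m handwheel '[[0,0,-0.1,0],[0,0,0,0]]';python3 -m handwheel '[[0,0,-0.1,0],[0,0,0,0]]';python3 -m handwheel '[[0,0,-0.05,0],[0,0,0,0]]'
```

```text
t: 27.6
eef_pos: [0.5471, -0.1395, 0.2074]
ee_rot: [-3.141, 0.0, -1.632]
force: [-0.2, -1.4, -1.9]
width: 0.0498
t: 27.8
eef_pos: [0.5472, -0.1395, 0.2063]
ee_rot: [-3.141, -0.0, -1.632]
force: [-0.5, -0.4, -3.0]
width: 0.0502
t: 28.0
eef_pos: [0.5471, -0.1395, 0.2063]
ee_rot: [-3.141, -0.0, -1.632]
force: [-2.8, 1.0, 4.6]
width: 0.0501
```

```bash
python3 -m handwheel '[[0,0,0,0],[0,0,0,0],[0,0,0,0],[0,0,0,0]]' 0.15; python3 -m handwheel '[[0,0,2,0],[0,0,4,0],[0,0,4,0],[0,0,4,0],[0,3,4,0],[0,3,2,0],[0,0,0,0],[0,0,0,0]]'; python3 - <<'E'
from h import *
s=arm.get_state();print(s['eef_pos'],s['ee_rot'],s['force'])
f=grab("wrist");store(f,"w31");save(f,"w31.png")
E
```

```text
t: 28.4
eef_pos: [0.5472, -0.1395, 0.2057]
ee_rot: [-3.141, -0.0, -1.632]
force: [-0.5, 0.3, 0.1]
width: 0.0729
t: 29.2
eef_pos: [0.5469, -0.0789, 0.4061]
ee_rot: [-3.141, 0.001, -1.63]
force: [0.1, 0.2, -0.5]
width: 0.0745
[ 0.54690307 -0.07894854  0.40606713] [-3.14067410e+00  5.47041407e-04 -1.63045332e+00] [ 0.13929322  0.23511627 -0.46211902]
```

View pics/w31.png

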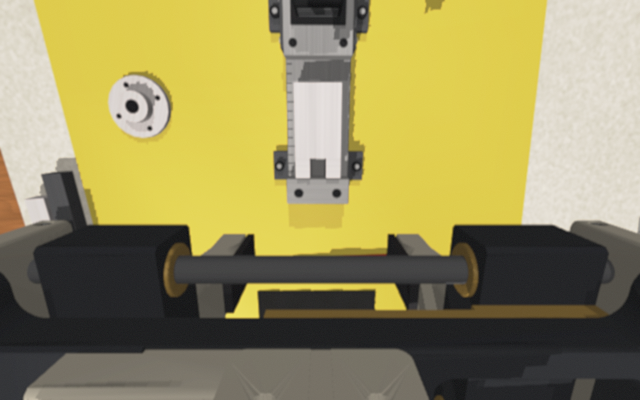

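```bash
python3 - <<'E'
from h import *
from m import rect
f=load("w31");save(f,"w31c.png",(265,40,375,210),3.5)
W=world(f);Z=W[...,2];X=W[...,0];Y=W[...,1]
def comp(lo,hi,box):
    m=np.zeros(Z.shape,bool);m[box[1]:box[3],box[0]:box[2]]=1;m&=(Z>lo)&(Z<hi);return W[m]
print("block",rect(comp(.0505,.06,(285,76,355,182))),np.median(comp(.0505,.06,(285,76,355,182))[:,2]))
print("fixed",rect(comp(.041,.05,(280,176,356,206))))
print("jaw",rect(comp(.041,.05,(275,30,362,62))))
b=comp(.0505,.06,(285,76,355,182));A=np.c_[b[:,:2]-b[:,:2].mean(0),np.ones(len(b))];print(np.linalg.lstsq(A,b[:,2],rcond=None)[0])
g=comp(.072,.09,(285,0,355,40));print("bar",rect(g))
E
```

```text
block (array([ 546. , -139.4]), array([50.1, 99.6]), np.float32(86.63)) 0.05448536903433279
fixed (array([550.4, -73.5]), array([29.5, 71.9]), np.float32(176.87))
jaw (array([ 540.3, -228.4]), array([24.5, 71.6]), np.float32(176.36))
[-0.00133377  0.00024613  0.05448679]
bar (array([ 538.9, -252.6]), array([ 6.1, 45.4]), np.float32(175.63))
```

View pics/w31c.png

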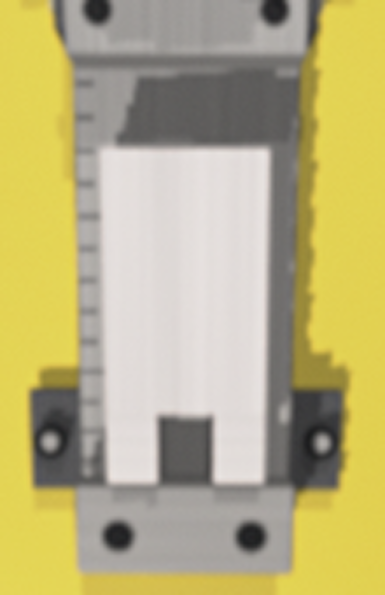

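```bash
python3 -m handwheel '[[-0.08,-1.6,0,-0.14],[-0.08,-1.6,0,-0.14],[-0.08,-1.6,0,-0.14],[-0.08,-1.6,0,-0.14],[-0.08,-1.6,0,-0.14],[-0.08,-1.6,0,-0.14],[-0.08,-1.6,0,-0.14],[-0.08,-1.6,0,-0.14],[-0.08,-1.6,0,-0.14],[-0.08,-1.6,0,-0.14],[-0.06,-2,0,-0.14],[0,0,0,-0.03],[0,0,0,0],[0,0,0,0]]' 0.4 25; python3 - <<'E'
from h import *
from m import rect
s=arm.get_state();print(s['q'].round(2))
f=grab("wrist");store(f,"w32");save(f,"w32.png")
W=world(f);Z=W[...,2];m=(Z>.072)&(Z<.09);m[:120]=0;m[225:]=0;m[:,:200]=0;m[:,450:]=0
print(rect(W[m]),m.sum())
E
```

```text
t: 30.65
eef_pos: [0.5383, -0.2595, 0.4049]
ee_rot: [3.141, -0.001, 3.083]
force: [0.0, -0.1, -0.2]
width: 0.0527
[-0.12  0.23 -0.16 -0.   -1.18 -1.51]
(array([ 538.3, -259. ]), array([16.1, 45.3]), np.float32(176.49)) 669
```

View pics/w32.png

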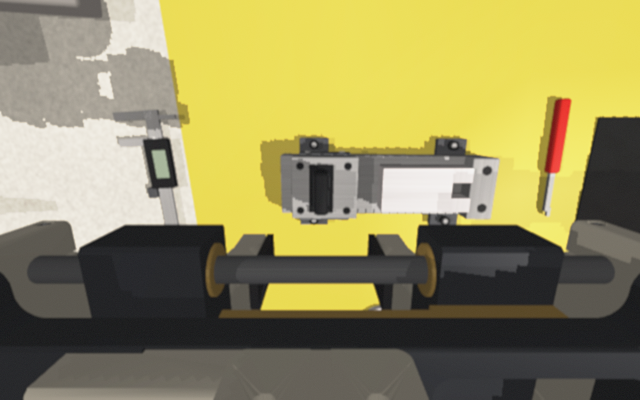

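```bash
python3 -m handwheel '[[0,0,-3,0],[0,0,-4,0],[0,0,-4,0],[0,0,-3,0],[0,0,-2,0],[0,0,-1.5,0],[0,0,0,0],[0,0,0,0]]' 0.4 25; python3 -m handwheel '[[0,0,0,0],[0,0,0,0],[0,0,0,0],[0,0,0,0],[0,0,0,0],[0,0,0,0]]' 0.95 30
```

```text
t: 31.5
eef_pos: [0.5388, -0.2591, 0.2311]
ee_rot: [-3.141, -0.0, 3.083]
force: [0.3, -0.4, 0.1]
width: 0.0523
t: 32.1
eef_pos: [0.5385, -0.2595, 0.231]
ee_rot: [3.142, 0.0, 3.081]
force: [-0.2, 0.4, 2.6]
width: 0.0162
```

```bash
python3 -m handwheel '[[0.03,0.5,0,0],[0.03,0.5,0,0],[0.03,0.5,0,0],[0.03,0.5,0,0],[0.01,0.2,0,0],[0,0,0,0]]'; python3 -m handwheel '[[0.01,0.15,0,0],[0,0.1,0,0],[0,0,0,0]]'
```

```text
t: 32.7
eef_pos: [0.54, -0.2368, 0.231]
ee_rot: [3.141, 0.0, 3.082]
force: [-0.8, 1.3, 5.2]
width: 0.0155
t: 33.0
eef_pos: [0.5401, -0.235, 0.231]
ee_rot: [-3.142, 0.001, 3.081]
force: [-0.1, -2.3, 4.3]
width: 0.0159
```

```bash
python3 -m handwheel '[[0,0.1,0,0],[0,0,0,0]]'; python3 -m handwheel '[[0,0.1,0,0],[0,0,0,0]]'
```

```text
t: 33.2
eef_pos: [0.5401, -0.234, 0.231]
ee_rot: [-3.141, 0.001, 3.081]
force: [0.3, -3.9, 4.7]
width: 0.0157
t: 33.4
eef_pos: [0.5402, -0.233, 0.231]
ee_rot: [-3.141, 0.001, 3.082]
force: [0.8, -3.7, 4.6]
width: 0.0159
```

```bash
for i in 1; do python3 -m handwheel '[[0,0.1,0,0],[0,0,0,0]]'; python3 -m handwheel '[[0,0.1,0,0],[0,0,0,0]]'; python3 -m handwheel '[[0,0.05,0,0],[0,0,0,0]]'; done
```

```text
t: 33.6
eef_pos: [0.5402, -0.232, 0.231]
ee_rot: [-3.141, 0.001, 3.082]
force: [2.0, -4.4, 5.3]
width: 0.0158
t: 33.8
eef_pos: [0.5402, -0.231, 0.231]
ee_rot: [-3.141, 0.001, 3.082]
force: [1.9, -4.6, 5.3]
width: 0.016
t: 34.0
eef_pos: [0.5402, -0.2306, 0.231]
ee_rot: [-3.141, 0.001, 3.082]
force: [2.4, -5.1, 4.3]
width: 0.0158
```

```bash
python3 -m handwheel '[[0.03,0.05,0,0],[0,0,0,0]]'; python3 -m handwheel '[[0,0.05,0,0],[0,0,0,0]]'; python3 -m handwheel '[[0,0.05,0,0],[0,0,0,0]]'
```

```text
t: 34.2
eef_pos: [0.5404, -0.2302, 0.231]
ee_rot: [-3.141, 0.001, 3.082]
force: [2.4, -5.4, 3.5]
width: 0.0156
t: 34.4
eef_pos: [0.5404, -0.23, 0.231]
ee_rot: [-3.141, 0.001, 3.082]
force: [2.2, -8.6, 5.4]
width: 0.0157
t: 34.6
eef_pos: [0.5404, -0.23, 0.231]
ee_rot: [-3.14, 0.001, 3.082]
force: [1.8, -11.5, 2.3]
width: 0.0157
```

```bash
python3 -m handwheel '[[0,0.04,0,0],[0,0,0,0]]'; python3 -m handwheel '[[0,0.04,0,0],[0,0,0,0]]'
```

```text
t: 34.8
eef_pos: [0.5403, -0.2299, 0.2309]
ee_rot: [-3.14, 0.0, 3.082]
force: [2.2, -14.3, 2.3]
width: 0.0161
t: 35.0
eef_pos: [0.5404, -0.2298, 0.231]
ee_rot: [-3.139, 0.001, 3.081]
force: [1.9, -17.7, 1.1]
width: 0.0158
```

```bash
python3 -m handwheel '[[0,0,0,0],[0,0,0,0],[0,0,0,0],[0,0,0,0]]'; python3 -m handwheel '[[0,-0.06,0,0],[0,-0.06,0,0],[0,0,0,0]]';python3 -m handwheel '[[0,0,0,0],[0,0,0,0],[0,0,0,0]]' 0.68;  python3 - <<'E'
from h import *
f=grab("side");store(f,"s40");save(f,"s40.png",(290,110,410,220),6)
s=arm.get_state();print(s['eef_pos'],s['force'],s['width'])
E
```

```text
t: 35.4
eef_pos: [0.5404, -0.2298, 0.231]
ee_rot: [-3.139, 0.001, 3.081]
force: [1.6, -17.0, 1.8]
width: 0.0162
t: 35.7
eef_pos: [0.5403, -0.2301, 0.231]
ee_rot: [-3.141, 0.001, 3.081]
force: [1.1, -9.4, 3.2]
width: 0.0158
t: 36.0
eef_pos: [0.5396, -0.2289, 0.23]
ee_rot: [3.141, -0.002, 3.081]
force: [0.4, 0.0, 0.3]
width: 0.0274
[ 0.53976543 -0.22893559  0.2301225 ] [ 0.58424703 -0.72125508 -0.14934575] 0.02741286182962086
```

View pics/s40.png

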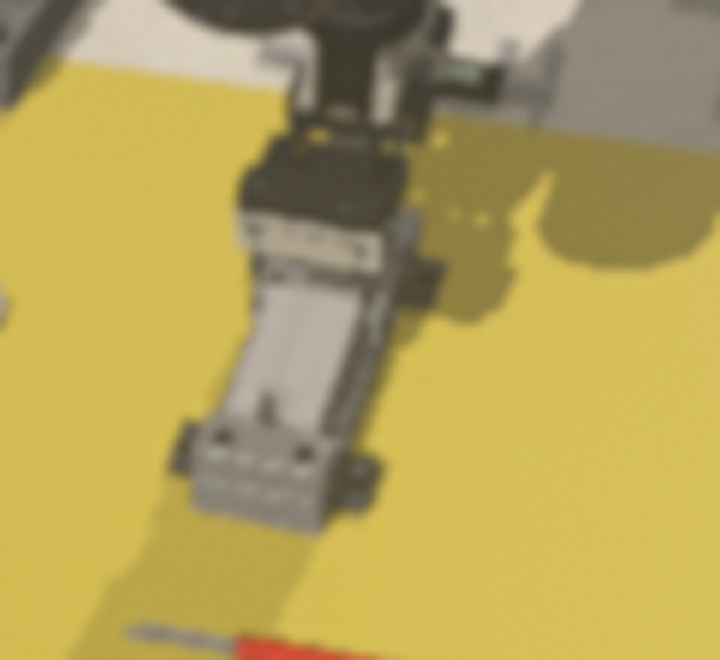

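Free, no contact force. Retract straight up and check.

```bash
python3 -m handwheel '[[0,0,1,0],[0,0,2,0],[0,0,3,0],[0,0,4,0],[0,0,4,0],[0,0,3,0],[0,0,0,0],[0,0,0,0],[0,0,0,0]]';  python3 - <<'E'
from h import *
from m import rect
f=grab("wrist");store(f,"w41");save(f,"w41.png");save(f,"w41c.png",(250,120,480,235),3.4)
W=world(f);Z=W[...,2]
def comp(lo,hi,box):
    m=np.zeros(Z.shape,bool);m[box[1]:box[3],box[0]:box[2]]=1;m&=(Z>lo)&(Z<hi);return W[m]
b=comp(.0505,.06,(330,140,470,225));print("block",rect(b),np.median(b[:,2]));A=np.c_[b[:,:2]-b[:,:2].mean(0),np.ones(len(b))];print(np.linalg.lstsq(A,b[:,2],rcond=None)[0])
print("bar",rect(comp(.072,.09,(250,130,400,225))))
s=arm.get_state();print(s['eef_pos'],s['force'],s['width'])
for n in("scene","side"):
    f=grab(n);save(f,n+"41.png")
E
```

```text
t: 36.95
eef_pos: [0.5397, -0.2292, 0.4001]
ee_rot: [3.141, -0.001, 3.081]
force: [-0.5, -0.3, -0.7]
width: 0.0281
block (array([ 545.6, -153.1]), array([ 50.5, 131. ]), np.float32(86.06)) 0.05446597668783755
[0.00319734 0.00247812 0.05440191]
bar (array([ 540.9, -229.7]), array([15.9, 46.4]), np.float32(176.36))
[ 0.53978314 -0.22922458  0.39971266] [-0.03173805  0.90699889 -0.23860068] 0.02754567102344871
```

View pics/w41c.png

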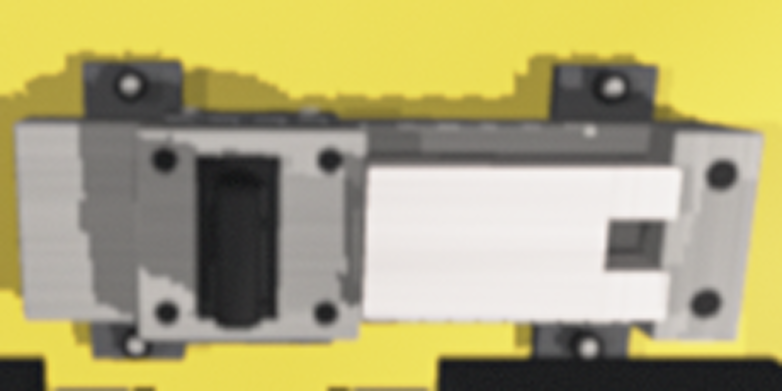

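View pics/side41.png

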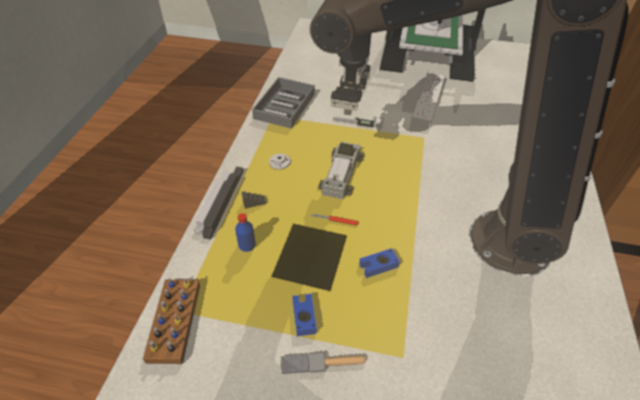

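```bash
python3 -c "
from station import arm
print(arm.job_done())"
```

```text
the job is handed in; nothing more can be done
None
```

I've finished the job and handed it in at about 37 s of the 72 s allowed. The block is clamped in the vise with the milled pocket down and the fork towards the fixed jaw.

- **Jaw back:** I slid the jaw back 90 mm by its grip bar.
- **Turning over:** I gripped the block lightly near its fork and tilted it up on the mat until it stood on its flat end. I then moved the grip and lowered it onto its milled face. At about 25° of tilt the block was briefly off the mat, held only by the grip. When I eased the grip it swung down some 25° on its own until its edge touched the mat. The edge also slid about 30 mm during the lowering, and I moved the block back to stay on the mat. It never fell.
- **Placing:** I set it in the outline about 1 mm short of the fixed jaw, then slid the jaw up until it met the block.
- **Clamping:** The tool pushed with 17–18 N, of which about 4 N is the jaw's own drag. I eased off before opening the fingers and lifted clear.

**Last checks:**
- The plain face is up and level at 54.5 mm (55 expected).
- The jaw faces measure about 99–100 mm apart, so the block touches both.
- The force reading was near zero, with the gripper clear of everything.
- In the last side picture the other things looked to be where they started; I did not measure them.
- My final measurement of the block's outline also took in part of a jaw (131 mm long instead of 100), so the contact check rests on the jaw position and the close-up picture.

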